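Clear the carving board

ROBOT

A 6-joint arm with a two-finger parallel gripper is mounted at the origin on the work surface. World frame = base frame: x ahead of the robot, y to its left, z up, the work surface at z = 0. Lengths are in m, angles in degrees, forces in N, time in s.
With the tool pointing down it reaches from about 0.4 to 0.825 m from the base axis. Payload 7 kg.
Tool frame: the origin (TCP) lies midway between the tips of the shut fingers; the grasp point (between the pads) lies 19 mm behind it; z points along the fingers, y is the line along which they close (so a half turn about z gives the same grasp; the last joint's range is limited). The gripper opens to 88 mm and grips with 3 to 60 N. Pads are 19 mm wide; open, the fingers measure 130 mm over their backs; the gripper's body (78 mm by 193 mm) begins 47 mm behind the grasp point.
Start: joints at [85.548, 20.546, 0.682, 0, -70.136, -16.507], TCP at [0.241, 0.63, 0.204] pointing down, gripper open.
Joint ranges: [-176.03, 176.03], [-82.01, 121.73], [-58.28, 71.71], [-173.87, 95.51], [-174.79, -0.11], [-173.66, 173.66]. Speed limits (degrees/s): [136.94, 136.94, 172.46, 180, 180, 180].

INTERFACE

Orientations are given as [roll, pitch, yaw] about the fixed x, y, z axes, in that order (R = Rz(yaw) Ry(pitch) Rx(roll)).
In Python, from plant import get_state, optics, order gives the robot as it stands. The module is installed in compiled form; this text tells all that it offers.
- The arm moves only by the tool send_rows, never from a script. Its argument "moves" is a list of rows, each an object with "slide": the shift along the tool's x, y, z as a fraction of full scale, a list of three; "turn": the turn about the tool's z as a fraction of full scale; "gripper": the opening, from 0 (shut) to 1 (fully open). A call has exactly 5 rows; each row is the pose to reach, as a shift and turn from the pose commanded when the call began, along the tool's axes at that moment; what a row does not reach only later rows make up. Full scale, the value 1, is 150 mm for a shift and 90 degrees for a turn. A row lasts 1/12 s, in which the tool goes at most 41.7 mm and 7.16 degrees, less where a joint would pass 70% of its speed; a pose out of reach is approached as far as the arm can. A call with a number of a shift or a turn outside -1 to 1 is refused whole. A call with a gripper value outside its range is refused whole. The fingers move at their own pace and stop on an object; "newtons" is the grip in N (left out, the last holds). Time passes only in rows, so rows that repeat a pose let the fingers close, or fill a call up. It gives the time, the measured TCP pose, the force, the opening and the grip force at its end, in the units of the state.
- get_state(): the state, without advancing time (a new reading comes with each control period).
- optics.capture(name): name is "scene" or "top" or "wrist"; returns a dict with "img" (384x512x3 uint8, red, green, blue), "intrinsics" (3x3 intrinsics, pixels), "origin" and "attitude" of the camera in the world. Camera axes: x right, y down, z forward; pixel columns grow to the right and rows downward; lengths in m; the calibration is good to about 2 mm. The wrist camera is an equidistant fisheye: a pixel r from the principal point sees the ray r / f radians off the axis. A picture is of the moment at which its call begins. There is no depth.
- order.close_job(): hands the job in; it is judged then, once.
Trained networks look in the newest picture that a camera, given by its name, has taken for a name from the list of things; names that differ only in an ending like _2 or _b are one class to them, and where a whole thing is asked for, a point or a joint stands for the part that bears it (a point fixed in the world has none). Each returns a list of dicts, best first, with "p" (0 to 1); they miss things now and then, are a little off and sometimes report something else, mostly with a low value. They report only what shows in the picture. A call takes as long as a camera call. They do not tell look-alikes from the thing itself.
- optics.look_for(camera, name): "location" ([x, y, z] in m, in world coordinates, good to about 4 mm: the middle of the surface that is visible of it).
The state is a dict: "time_s": time; "joints": joint angles; "qd": joint speeds; "joint_torque": joint torques, N m; "tcp_pos": TCP position; "eef_rot": TCP orientation; "contact_force": force on the tool from outside, world axes, zero at the start; "moment": the same for the moment, N m; "gripper_width": finger opening in m; "gripper_force": force on a finger pad.
Only numpy, scipy, OpenCV 4.12 (cv2) and the standard library are available. Lean on these libraries where they do the work, as an engineer would, in place of code of your own. Each camera call takes 0.05 s, during which the arm holds its last target. There are 200 camera calls.

TASK

Take the scraper block from its cork pad and wipe all five loose wood chips off the carving board into the flat steel chip tray at the board's end, using the scraper, not the fingers, to move them. Then stand the scraper back upright on its cork pad and let go, and after that press the start button on the grey control box fully down and let it come up again. Leave the gouge, the mallet and the amber jar that lie around the board where they are.

Things in the scene. Friction and masses are not known exactly. Their poses are not given: they have to be found in the camera images.
- board: carving board fixed to the bench: wood, 210 (own x) x 240 (own y) x 34 mm high, flat top carrying the chips (the rings on it are only drawn). Origin: centre of the underside, so the top is at +34 mm. Two steel holdfasts grip its far edge at x = +92 to +129 mm, y = -60 and +60 mm, up to 73 mm high. The chip tray stands against one end (+y or -y), the two blanks 22 mm off the other end
- tray: open flat steel chip tray with dark slots in its floor, fixed, 200 (own x, parallel to the board's x) x 130 (own y) x 26 mm high, walls 4 mm, floor 4 mm; lies along either the +y or the -y end of the board, 2 mm from it, rim 8 mm below the board's top. Origin: centre of the underside
- pad: cork pad fixed to the bench, 190 (own x) x 90 (own y) x 5 mm, left or right of the board. Origin: centre of the underside
- scraper: wooden scraper block standing on the cork pad: rubber-soled base 150 (own x) x 34 (own y) x 22 mm high, and on its middle an upright grip rib 90 (own x) x 18 (own y) mm that rises from 22 to 72 mm. Origin: centre of the sole; the sole is the wiping face, moved along own y. About 0.2 kg
- control: grey steel control box of the chip extractor, fixed, 100 (own x) x 80 (own y) x 35 mm high, on the other side of the board than the pad, with the push button on top. Origin: centre of the underside
- start_top (a point): centre of the top face of the black round start button, 32 mm across, on the control box
- start (a joint): travel of the start button, m: 0 up, 0.007 fully down; spring, 5 N when fully down
- chip0: loose wood chip lying on the board, about 30 x 20 x 11 mm. Origin: centre of its underside
- chip1: loose wood chip lying on the board, about 26 x 24 x 12 mm. Origin: centre of its underside
- chip2: loose wood chip lying on the board, about 34 x 19 x 11 mm. Origin: centre of its underside
- chip3: loose wood chip lying on the board, about 28 x 22 x 13 mm. Origin: centre of its underside
- chip4: loose wood chip lying on the board, about 31 x 24 x 11 mm. Origin: centre of its underside
- blanks: two flat wooden blanks lying on each other, fixed, 160 (own x) x 90 (own y) x 45 mm high, at the end of the board away from the tray. Origin: centre of the underside
- gouge: carving gouge with a wooden handle, 220 x 24 x 24 mm, lying on the robot's side of the board. Bystander, loose. Origin: on its underside
- mallet: wooden mallet, head 72 mm thick and 100 mm long, lying on the right-hand side. Bystander, loose. Origin: on its underside
- jar: small amber glass jar, 58 mm across, 65 mm high. Bystander, loose. Origin: on its underside
Not all that is in view belongs to the job. Leave any pink look-alike of the scraper alone.

How it is judged (in metres and radians):
On the way, in this order (a step that is already met when the one before it is completed fails the run):
1. the scraper's sole is on the carving board, at most about 10 mm above its top (x of scraper in the frame of board between -0.105 and 0.105 m and y of scraper in the frame of board between -0.13 and 0.13 m and z of scraper in the frame of board below 0.044 m), for 0.1 s.
2. all five chips lie in the chip tray (x of chip0 in the frame of tray between -0.098 and 0.098 m and y of chip0 in the frame of tray between -0.062 and 0.062 m and z of each of chip0, chip1, chip2, chip3, chip4 in the frame of tray below 0.024 m and x of chip1 in the frame of tray between -0.098 and 0.098 m and y of chip1 in the frame of tray between -0.062 and 0.062 m and x of chip2 in the frame of tray between -0.098 and 0.098 m and y of chip2 in the frame of tray between -0.062 and 0.062 m and x of chip3 in the frame of tray between -0.098 and 0.098 m and y of chip3 in the frame of tray between -0.062 and 0.062 m and x of chip4 in the frame of tray between -0.098 and 0.098 m and y of chip4 in the frame of tray between -0.062 and 0.062 m), for 0.2 s.
3. the scraper stands on its cork pad, let go (x of scraper in the frame of pad between -0.04 and 0.04 m and y of scraper in the frame of pad between -0.03 and 0.03 m and z of scraper in the frame of pad below 0.012 m and angle between scraper's own z axis and vertical below 0.12 rad and contact force between the fingers and scraper below 0.1 N), for 0.2 s.
4. the start button is pressed fully down (value of joint start above 0.006 m), for 0.05 s.
At the end, for the whole second after the job is handed in: All five chips rest in the chip tray (origin within 98 x 62 mm of its centre, under 24 mm high); the scraper stands upright (0.12 rad), let go and at rest, on its pad, within 40 mm (pad's x) and 30 mm (pad's y) of its centre; the start button is up again (all of step 2 and all of step 3 and value of joint start below 0.002 m and linear speed of each of scraper, chip0, chip1, chip2, chip3, chip4 below 0.02 m/s); the robot touches nothing.
It fails at once if the fingers push or grip a chip (more than 3 N) (contact force between the fingers and chip0 above 3 N or contact force between the fingers and chip1 above 3 N or contact force between the fingers and chip2 above 3 N or contact force between the fingers and chip3 above 3 N or contact force between the fingers and chip4 above 3 N).
It fails at once if the gouge, the mallet or the jar is moved by more than 40 mm (distance of any of gouge, mallet, jar from where it was at the start of the episode above 0.04 m).
It also fails if it takes over 72 s, if anything falls off the work surface, if the arm or the gripper's body presses on something with over 40 N, if the wrist force passes 120 N, or if a joint passes its speed limit or range.

## Working session

There is one attempt and no reset: what is moved stays moved. The work goes in short steps, Python scripts to look and compute and a tool call to move; the robot and the scene stay as the last step left them, time stands still between calls to the robot, and variables do not carry over. Pictures are saved under pics/ and viewed, at most 10 in all, crops included, and the job is handed in when it is done.

Besides the shell and the picture viewer there is one more tool, called after "Request:" as a command line: name --argument value ..., lists and objects as JSON in quotes. send_rows: Moves the arm, as the interface text tells. Shift numbers are shares of 150 mm and turn numbers shares of 90 degrees, none past 1 either way. Its arguments: {"type":"object","properties":{"moves":{"type":"array"},"newtons":{"type":"number"}},"required":["moves"]}

```bash
mkdir -p pics; cat > h.py <<'E'
import numpy as np, cv2
from plant import get_state, optics, order
def cap(n,f=None):
    c=optics.capture(n)
    if f: cv2.imwrite('pics/'+f,c['img'][:,:,::-1])
    return c
def ray(c,u,v):
    K=np.array(c['intrinsics']);d=np.linalg.inv(K)@[u,v,1];
    return np.array(c['origin']),R(c)@d
def R(c):
    from scipy.spatial.transform import Rotation as Ro
    a=np.array(c['attitude'])
    return a if a.shape==(3,3) else Ro.from_euler('xyz',a,degrees=True).as_matrix()
def atz(c,u,v,z):
    o,d=ray(c,u,v); return o+d*(z-o[2])/d[2]
def px(c,P):
    q=np.array(c['intrinsics'])@(R(c).T@(np.array(P)-np.array(c['origin']))); return q[:2]/q[2]
def tri(c1,p1,c2,p2):
    o1,d1=ray(c1,*p1);o2,d2=ray(c2,*p2)
    A=np.stack([d1,-d2],1);t=np.linalg.lstsq(A,o2-o1,rcond=None)[0]
    a,b=o1+t[0]*d1,o2+t[1]*d2
    return (a+b)/2,np.linalg.norm(a-b)
E
python3 - <<'E'
from h import *
cs={n:cap(n,n+'0.png') for n in ('scene','top')}
for n,c in cs.items(): print(n,c['origin'],c['attitude'],c['intrinsics'])
for n in ['board','tray','pad','scraper','control','start_top','chip0','chip1','chip2','chip3','chip4','blanks','gouge','mallet','jar']:
    for cam in cs:
        print(n,cam,[(np.round(r['location'],3).tolist(),round(r['p'],2),np.round(px(cs[cam],r['location'])).tolist()) for r in optics.look_for(cam,n)[:6]])
print(get_state())
E
```

```text
scene [ 0.99024935 -0.24157637  1.06216373] [-150.87723834   -0.42516852   70.8316697 ] [[369.45147176   0.         257.33472762]
 [  0.         369.45147176 188.40960139]
 [  0.           0.           1.        ]]
top [ 0.27209625 -0.07181422  1.16737683] [-170.95079513   -0.50499977  -90.92045967] [[365.03994388   0.         253.3363921 ]
 [  0.         365.03994388 193.53964159]
 [  0.           0.           1.        ]]
board scene [([0.544, -0.026, 0.034], 0.66, [273.0, 211.0])]
board top [([0.523, -0.016, 0.037], 0.83, [231.0, 172.0]), ([0.493, 0.016, 0.045], 0.38, [221.0, 181.0])]
tray scene [([0.558, 0.174, 0.005], 0.58, [333.0, 201.0])]
tray top [([0.554, 0.171, 0.001], 0.65, [174.0, 166.0])]
pad scene [([0.463, -0.424, 0.005], 0.89, [142.0, 231.0])]
pad top [([0.445, -0.422, 0.004], 0.64, [358.0, 196.0])]
scraper scene [([0.248, -0.325, 0.024], 0.82, [158.0, 163.0]), ([0.445, -0.394, 0.034], 0.74, [149.0, 219.0]), ([0.317, -0.571, 0.024], 0.67, [86.0, 202.0])]
scraper top [([0.304, -0.554, 0.021], 0.96, [404.0, 239.0]), ([0.222, -0.323, 0.02], 0.92, [332.0, 267.0]), ([0.419
[... 2796 characters left out ...]
.0, 128.0])]
{'time_s': 1.6, 'joints': array([ 8.55483597e+01,  2.05443676e+01,  6.80304574e-01,  2.89461915e-04,
       -7.01352002e+01, -1.65094262e+01]), 'qd': array([ 0.04432385, -0.00014047, -0.09847536, -0.07325761, -0.03795328,
       -0.00512138]), 'joint_torque': array([ 2.11226034e-04, -5.82377815e+01,  2.93305761e+01,  7.00274035e+00,
        1.25165118e-02, -1.96772800e-05]), 'tcp_pos': array([0.24145298, 0.63030349, 0.20407207]), 'eef_rot': array([-1.79999216e+02, -5.16540903e-05, -2.09609682e+01]), 'contact_force': array([ 0.00655375, -0.41960659,  0.22414103]), 'moment': array([ 0.01195397, -0.02219574, -0.00969541]), 'gripper_force': 0.0, 'gripper_width': 0.08749816970034714}
```

View pics/top0.png

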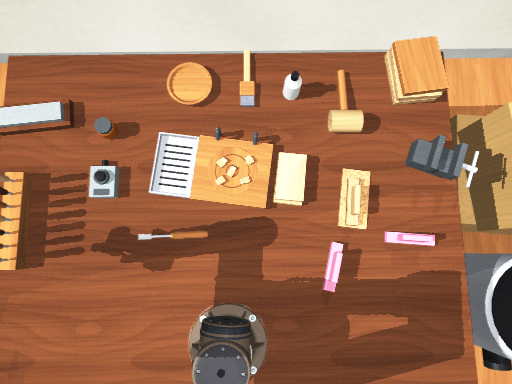

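View pics/scene0.png

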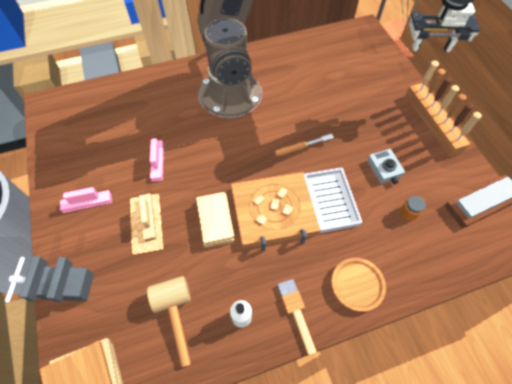

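The candidates for the scraper in the top picture are the pink blocks at (333,266) and (410,239) and the wooden block on the cork pad at (355,196). The wooden one fits because it is unpainted and stands on the pad. I'll confirm it in an enlarged crop. The tray is at the board's +y-world end, at (175,165).

```bash
python3 - <<'E'
import cv2,numpy as np
t=cv2.imread('pics/top0.png');s=cv2.imread('pics/scene0.png')
def cr(i,x,y,w=100,h=75,k=4):
    c=cv2.resize(i[y:y+h,x:x+w],None,fx=k,fy=k,interpolation=cv2.INTER_CUBIC)
    for a in range(-x%10,w,10):cv2.line(c,(a*k,0),(a*k,4 if (a+x)%50 else 12),(0,255,0),1)
    for a in range(-y%10,h,10):cv2.line(c,(0,a*k),(4 if (a+y)%50 else 12,a*k),(0,255,0),1)
    return c
m=np.vstack([np.hstack([cr(t,310,160),cr(s,100,185)]),np.hstack([cr(t,190,133),cr(s,230,172)])])
cv2.imwrite('pics/m1.png',m)
E
```

```text
(no output)
```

View pics/m1.png

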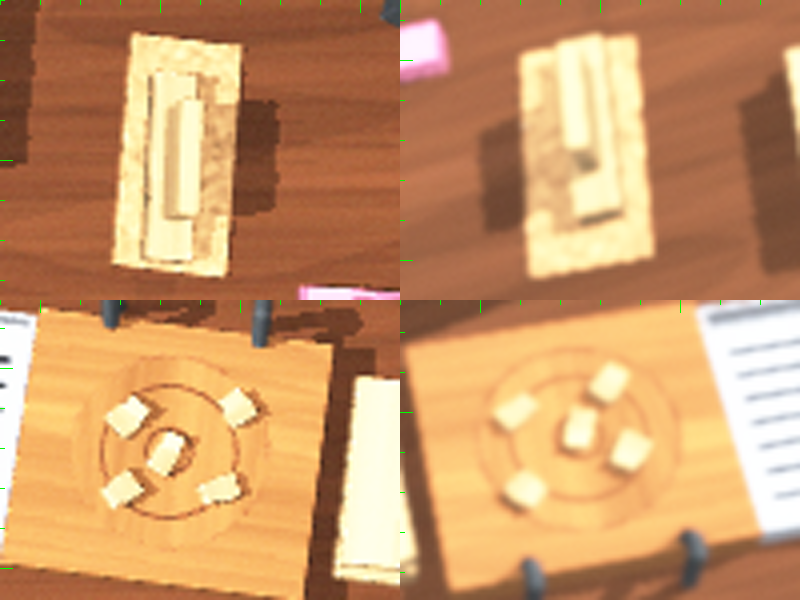

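The crop shows that the unpainted scraper stands on the cork pad, with its rib at about (357,199) in the top picture and (148,212) in the scene picture. The pink ones lie off the pad. All five chips are on the board around (231,170) in the top picture.

```bash
python3 - <<'E'
from h import *
T,S=cap('top'),cap('scene')
tp=lambda x,y:(310+x/4-.4,160+y/4-.4); sp=lambda x,y:(100+(x-400)/4-.4,185+y/4-.4)
tb=lambda x,y:(190+x/4-.4,133+(y-300)/4-.4); sb=lambda x,y:(230+(x-400)/4-.4,172+(y-300)/4-.4)
def go(n,L):
    P=[]
    for a,b in L:
        p,e=tri(T,a,S,b);P.append(p);print(n,np.round(p,4),'gap',round(e,4))
    P=np.array(P);print('mean',P.mean(0).round(4));
    for i in range(len(P)):
        d=P[(i+1)%len(P)]-P[i];print('  len',round(np.linalg.norm(d[:2]),4),'ang',round(np.degrees(np.arctan2(d[1],d[0])),1))
# order ++,+-,--,-+ 
go('pad',[(tp(132,33),sp(655,255)),(tp(243,45),sp(528,278)),(tp(225,276),sp(519,52)),(tp(113,262),sp(637,35))])
go('board',[(tb(40,308),sb(765,535)),(tb(333,345),sb(452,592)),(tb(303,600),sb(405,347)),(tb(0,562),sb(697,307))])
go('chips',[(tb(128,417),sb(630,450)),(tb(239,408),sb(525,490)),(tb(168,453),sb(580,428)),(tb(124,489),sb(609,383)),(tb(220,488),sb(515,412))])
print('rib top@.072', [atz(T,*tp(*q),.072).round(4).tolist() for q in [(180,98),(203,100),(196,218),(174,215),(188,158)]])
print('base top@.022', [atz(T,*tp(*q),.022).round(4).tolist() for q in [(153,72),(143,258),(190,262)]])
E
```

```text
pad [ 0.5383 -0.3767  0.0037] gap 0.0034
pad [ 0.5264 -0.468   0.0053] gap 0.0006
pad [ 0.3383 -0.4403  0.0105] gap 0.0011
pad [ 0.3514 -0.3504  0.0079] gap 0.0033
mean [ 0.4386 -0.4088  0.0068]
  len 0.092 ang -97.4
  len 0.1901 ang 171.6
  len 0.0909 ang 81.8
  len 0.1888 ang -8.0
board [0.6485 0.0866 0.0312] gap 0.0018
board [ 0.6145 -0.1496  0.0303] gap 0.0014
board [ 0.4073 -0.1211  0.0354] gap 0.0008
board [0.4426 0.1179 0.0245] gap 0.0023
mean [ 0.5282 -0.0165  0.0304]
  len 0.2387 ang -98.2
  len 0.2092 ang 172.2
  len 0.2416 ang 81.6
  len 0.2082 ang -8.6
chips [0.5541 0.0144 0.0422] gap 0.0005
chips [ 0.56   -0.0733  0.0432] gap 0.0009
chips [ 0.5245 -0.0163  0.0436] gap 0.0021
chips [0.4958 0.0183 0.0456] gap 0.0024
chips [ 0.4955 -0.0581  0.0439] gap 0.0003
mean [ 0.526  -0.023   0.0437]
  len 0.0879 ang -86.2
  len 0.0671 ang 122.0
  len 0.045 ang 129.6
  len 0.0764 ang -90.2
  len 0.0932 ang 51.0
rib top@.072 [[0.4711, -0.3945, 0.072], [0.4693, -0.412, 0.072], [0.3789, -0.4011, 0.072], [0.3814, -0.3846, 0.072], [0.4247, -0.3978, 0.072]]
base top@.022 [[0.5016, -0.3888, 0.022], [0.3529, -0.3724, 0.022], [0.3492, -0.4092, 0.022]]
```

Request:
send_rows --moves '[{"slide": [0.2,0.15,0],"turn": -0.04,"gripper": 1},{"slide": [0.4,0.32,0],"turn": -0.08,"gripper": 1},{"slide": [0.6,0.48,0],"turn": -0.12,"gripper": 1},{"slide": [0.8,0.64,0],"turn": -0.161,"gripper": 1},{"slide": [0.95,0.75,0],"turn": -0.161,"gripper": 1}]'

```text
time_s: 2.12
tcp_pos: [0.3351, 0.4718, 0.2044]
eef_rot: [-180.0, -0.0, -6.3]
contact_force: [0.5, -0.0, 0.7]
gripper_width: 0.0876
gripper_force: 0.0
```

Request:
send_rows --moves '[{"slide": [0.2,0.17,0],"turn": 0,"gripper": 1},{"slide": [0.4,0.34,0],"turn": 0,"gripper": 1},{"slide": [0.6,0.5,0],"turn": 0,"gripper": 1},{"slide": [0.75,0.67,0],"turn": 0,"gripper": 1},{"slide": [0.9,0.84,0],"turn": 0,"gripper": 1}]'

```text
time_s: 2.53
tcp_pos: [0.4553, 0.3324, 0.2043]
eef_rot: [-180.0, -0.0, -6.5]
contact_force: [0.1, 0.5, -0.9]
gripper_width: 0.0877
gripper_force: 0.0
```

Request:
send_rows --moves '[{"slide": [0.06,0.2,0],"turn": 0,"gripper": 1},{"slide": [0.12,0.4,0],"turn": 0,"gripper": 1},{"slide": [0.18,0.6,0],"turn": 0,"gripper": 1},{"slide": [0.24,0.8,0],"turn": 0,"gripper": 1},{"slide": [0.3,1,0],"turn": 0,"gripper": 1}]'

```text
time_s: 2.95
tcp_pos: [0.4821, 0.1783, 0.2043]
eef_rot: [-180.0, -0.0, -6.5]
contact_force: [0.3, -0.6, -0.3]
gripper_width: 0.0877
gripper_force: 0.0
```

Request:
send_rows --moves '[{"slide": [0,0.2,0],"turn": 0,"gripper": 1},{"slide": [0,0.4,0],"turn": 0,"gripper": 1},{"slide": [0,0.6,0],"turn": 0,"gripper": 1},{"slide": [0,0.8,0],"turn": 0,"gripper": 1},{"slide": [0,1,0],"turn": 0,"gripper": 1}]'

```text
time_s: 3.37
tcp_pos: [0.4648, 0.0294, 0.2044]
eef_rot: [-180.0, -0.0, -6.5]
contact_force: [1.5, -0.9, 0.8]
gripper_width: 0.0879
gripper_force: 0.0
```

Request:
send_rows --moves '[{"slide": [0,0.2,0],"turn": 0,"gripper": 1},{"slide": [0,0.4,0],"turn": 0,"gripper": 1},{"slide": [0,0.6,0],"turn": 0,"gripper": 1},{"slide": [0,0.8,0],"turn": 0,"gripper": 1},{"slide": [0,1,0],"turn": 0,"gripper": 1}]'

```text
time_s: 3.78
tcp_pos: [0.4479, -0.1197, 0.2044]
eef_rot: [-180.0, -0.1, -6.5]
contact_force: [0.0, -0.6, -0.6]
gripper_width: 0.0874
gripper_force: 0.0
```

Request:
send_rows --moves '[{"slide": [0,0.2,0],"turn": 0,"gripper": 1},{"slide": [0,0.4,0],"turn": 0,"gripper": 1},{"slide": [0,0.6,0],"turn": 0,"gripper": 1},{"slide": [0,0.8,0],"turn": 0,"gripper": 1},{"slide": [0,0.9,0],"turn": 0,"gripper": 1}]'

```text
time_s: 4.2
tcp_pos: [0.4325, -0.255, 0.2042]
eef_rot: [180.0, -0.0, -6.5]
contact_force: [0.6, 0.5, 0.4]
gripper_width: 0.0878
gripper_force: 0.0
```

```bash
python3 - <<'E'
from h import *
c=cap('wrist','w1.png');print(c['origin'],c['attitude'],np.array(c['intrinsics'])[0])
for n in ['scraper','pad']:print(n,[(np.round(r['location'],3).tolist(),round(r['p'],2)) for r in optics.look_for('wrist',n)])
E
```

```text
[ 0.50563618 -0.26348869  0.38486469] [ 1.64334281e+02 -1.61293179e-02 -9.65812928e+01] [297.31863964   0.         255.50838433]
scraper [([0.434, -0.392, 0.032], 0.97), ([0.26, -0.328, 0.031], 0.87), ([0.322, -0.572, 0.006], 0.78), ([0.536, 0.151, 0.004], 0.52)]
pad [([0.474, -0.4, 0.006], 0.93)]
```

Request:
send_rows --moves '[{"slide": [0.01,0.2,0],"turn": 0,"gripper": 1},{"slide": [0.02,0.4,0],"turn": 0,"gripper": 1},{"slide": [0.03,0.6,0],"turn": 0,"gripper": 1},{"slide": [0.05,0.8,0],"turn": 0,"gripper": 1},{"slide": [0.055,0.95,0],"turn": 0,"gripper": 1}]'

```text
time_s: 4.77
tcp_pos: [0.4256, -0.3961, 0.2042]
eef_rot: [180.0, -0.0, -6.4]
contact_force: [0.6, -0.5, 0.0]
gripper_width: 0.0876
gripper_force: 0.0
```

```bash
python3 - <<'E'
from h import *
c=cap('wrist','w2.png');print(c['origin'],c['attitude'],np.array(c['intrinsics']).tolist(),get_state()['tcp_pos'])
for n in ['scraper','pad']:print(n,[(np.round(r['location'],3).tolist(),round(r['p'],2)) for r in optics.look_for('wrist',n)])
a,b=[cv2.imread(f'pics/w{i}.png') for i in (1,2)]
cv2.imwrite('pics/w12.png',np.hstack([a[:,56:456],b[:,56:456]]))
E
```

```text
[ 0.49875201 -0.40448437  0.38486248] [ 1.64345952e+02 -9.29289337e-03 -9.64657420e+01] [[297.3186396354542, 0.0, 255.50838433395813], [0.0, 297.3186396354542, 187.77032483472357], [0.0, 0.0, 1.0]] [ 0.4253493  -0.39857254  0.203758  ]
scraper [([0.319, -0.559, 0.019], 0.97), ([0.268, -0.338, 0.018], 0.76), ([0.44, -0.395, 0.026], 0.73)]
pad [([0.453, -0.424, 0.002], 0.61)]
```

View pics/w12.png

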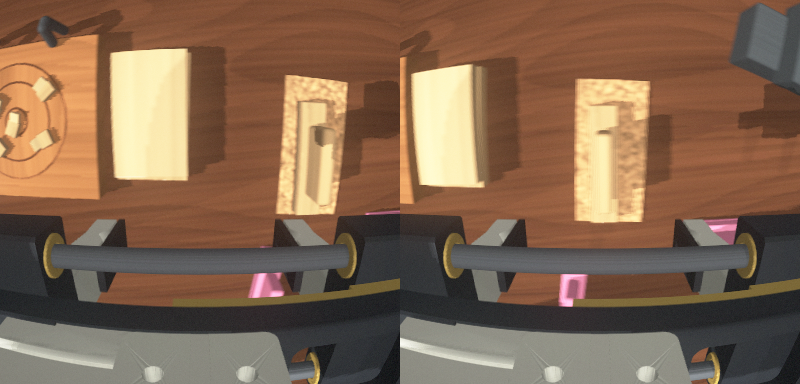

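Both pictures show the scraper on the pad. In the second the rib is nearly under the tool, its +x end at about (262,131) in the full frame. In the first that end is at about (366,125).

```bash
cat >> h.py <<'E'
from scipy.spatial.transform import Rotation as Ro
WK=(297.3186,255.508,187.770)
def wray(o,att,u,v):
    x,y=u-WK[1],v-WK[2];r=np.hypot(x,y);t=r/WK[0]
    return np.array(o),Ro.from_euler('xyz',att,degrees=True).as_matrix()@np.array([x/r*np.sin(t),y/r*np.sin(t),np.cos(t)])
def wpx(o,att,P):
    q=Ro.from_euler('xyz',att,degrees=True).as_matrix().T@(np.array(P)-o);t=np.arctan2(np.hypot(*q[:2]),q[2]);return np.array(WK[1:])+q[:2]/np.hypot(*q[:2])*t*WK[0]
E
python3 - <<'E'
from h import *
A=((.50563618,-.26348869,.38486469),(164.334,-.016,-96.581));B=((.49875201,-.40448437,.38486248),(164.346,-.009,-96.4657))
def both(a,b):
    o1,d1=wray(*A,*a);o2,d2=wray(*B,*b);t=np.linalg.lstsq(np.stack([d1,-d2],1),o2-o1,rcond=None)[0]
    p,q=o1+t[0]*d1,o2+t[1]*d2;return ((p+q)/2).round(4),np.linalg.norm(p-q).round(4)
print('rib end',both((310+56,124),(606-344,131)))
print('pad far corners',both((286+56,76),(575-344,80)),both((347+56,83),(649-344,81)))
print('pad near corners',both((278+56,213),(575-344,221)),both((333+56,214),(643-344,222)))
print('base far',both((299+56,100),(588-344,104)),both((325+56,100),(616-344,104)))
for u in (596,617): 
    o,d=wray(*B,u-344,131);print('z.072',(o+d*(.072-o[2])/d[2]).round(4))
for u,v in ((594,200),(615,205)): 
    o,d=wray(*B,u-344,v);print('z.072',(o+d*(.072-o[2])/d[2]).round(4))
img=cv2.imread('pics/w2.png');c=np.array([.425,-.398])
for yaw,z,l,w,col in((-6.5,.072,.09,.018,(0,0,255)),(-6.5,.022,.15,.034,(255,0,0))):
    a=np.radians(yaw);ex=np.array([np.cos(a),np.sin(a)]);ey=np.array([-ex[1],ex[0]])
    p=[wpx(*B,[*(c+sx*l/2*ex+sy*w/2*ey),z+.005]) for sx,sy in((1,1),(1,-1),(-1,-1),(-1,1))]
    cv2.polylines(img,[np.int32(np.array(p)*16)],True,col,1,cv2.LINE_AA,4)
cv2.imwrite('pics/w2o.png',cv2.resize(img[60:240,200:340],None,fx=3.3,fy=3.3,interpolation=cv2.INTER_CUBIC))
E
```

```text
rib end (array([ 0.4681, -0.4093,  0.    ]), np.float64(0.0037))
pad far corners (array([ 0.5356, -0.3781,  0.0093]), np.float64(0.0005)) (array([ 0.5252, -0.4716, -0.0008]), np.float64(0.0013))
pad near corners (array([ 0.3528, -0.3545,  0.0114]), np.float64(0.0014)) (array([ 0.3306, -0.4487, -0.0106]), np.float64(0.0002))
base far (array([ 0.5034, -0.3908,  0.0148]), np.float64(0.0002)) (array([ 0.5007, -0.4247,  0.0213]), np.float64(0.0021))
z.072 [ 0.4735 -0.398   0.072 ]
z.072 [ 0.4711 -0.4199  0.072 ]
z.072 [ 0.3984 -0.387   0.072 ]
z.072 [ 0.3899 -0.4096  0.072 ]
```

View pics/w2o.png

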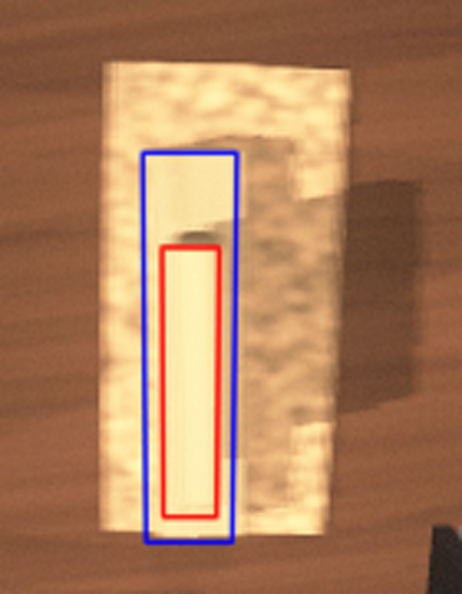

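The overlay of the model (rib top at z 0.077, base top at 0.027, centre (0.425,-0.398), yaw -6.5°) lies on the picture. I'll descend and grip.

Request:
send_rows --moves '[{"slide": [0,0,0.2],"turn": 0,"gripper": 1},{"slide": [0,0,0.4],"turn": 0,"gripper": 1},{"slide": [0,0,0.6],"turn": 0,"gripper": 1},{"slide": [0,0,0.8],"turn": 0,"gripper": 1},{"slide": [0,0,0.95],"turn": 0,"gripper": 1}]'

```text
time_s: 5.33
tcp_pos: [0.4248, -0.3929, 0.0597]
eef_rot: [-179.9, 0.1, -6.4]
contact_force: [-0.4, -0.4, -0.4]
gripper_width: 0.088
gripper_force: 0.0
```

Request:
send_rows --moves '[{"slide": [0,0,0.06],"turn": 0,"gripper": 1},{"slide": [0,0,0.12],"turn": 0,"gripper": 1},{"slide": [0,0,0.16],"turn": 0,"gripper": 1},{"slide": [0,0,0.16],"turn": 0,"gripper": 0.7},{"slide": [0,0,0.16],"turn": 0,"gripper": 0.4}]' --newtons 40

```text
time_s: 5.75
tcp_pos: [0.4259, -0.3951, 0.0385]
eef_rot: [180.0, -0.1, -6.4]
contact_force: [0.4, -0.9, 0.2]
gripper_width: 0.0792
gripper_force: 0.0
```

Request:
send_rows --moves '[{"slide": [0,0,0],"turn": 0,"gripper": 0},{"slide": [0,0,0],"turn": 0,"gripper": 0},{"slide": [0,0,0],"turn": 0,"gripper": 0},{"slide": [0,0,0],"turn": 0,"gripper": 0},{"slide": [0,0,0],"turn": 0,"gripper": 0}]' --newtons 40

```text
time_s: 6.17
tcp_pos: [0.4253, -0.3951, 0.0379]
eef_rot: [180.0, -0.0, -6.5]
contact_force: [0.2, -0.1, -0.1]
gripper_width: 0.0464
gripper_force: 0.0
```

Request:
send_rows --moves '[{"slide": [0,0,0],"turn": 0,"gripper": 0},{"slide": [0,0,0],"turn": 0,"gripper": 0},{"slide": [0,0,0],"turn": 0,"gripper": 0},{"slide": [0,0,0],"turn": 0,"gripper": 0},{"slide": [0,0,0],"turn": 0,"gripper": 0}]'

```text
time_s: 6.58
tcp_pos: [0.4251, -0.3949, 0.0374]
eef_rot: [-180.0, 0.0, -6.5]
contact_force: [-0.1, -0.2, -1.0]
gripper_width: 0.0177
gripper_force: 39.7
```

Request:
send_rows --moves '[{"slide": [0,0,0],"turn": 0,"gripper": 0},{"slide": [0,0,0],"turn": 0,"gripper": 0},{"slide": [0,0,0],"turn": 0,"gripper": 0},{"slide": [0,0,0],"turn": 0,"gripper": 0},{"slide": [0,0,0],"turn": 0,"gripper": 0}]'

```text
time_s: 7.0
tcp_pos: [0.425, -0.3949, 0.0374]
eef_rot: [-180.0, 0.0, -6.5]
contact_force: [0.1, -0.3, -2.4]
gripper_width: 0.0179
gripper_force: 39.7
```

```bash
python3 -c "
from h import *
print(get_state())"
```

```text
{'time_s': 7.0, 'joints': array([-2.35906029e+01,  2.09283621e+01, -2.31911265e+01, -7.36052287e-03,
       -4.59005590e+01,  1.07123967e+02]), 'qd': array([-0.04836826, -0.01512289, -0.05473674, -0.03189888, -0.0460238 ,
       -0.11383312]), 'joint_torque': array([-1.35133763e-03, -5.27865672e+01,  2.30086899e+01,  5.47665372e+00,
        6.63705356e-02,  3.48800240e-04]), 'tcp_pos': array([ 0.42504525, -0.39486514,  0.03741405]), 'eef_rot': array([-1.79989047e+02,  1.76033214e-02, -6.47175753e+00]), 'contact_force': array([ 0.10870105, -0.26647661, -2.35642716]), 'moment': array([ 0.02418402, -0.01442876, -0.00807873]), 'gripper_force': 39.74377512931824, 'gripper_width': 0.01785071419576994}
```

Request:
send_rows --moves '[{"slide": [0,0,-0.1],"turn": 0,"gripper": 0},{"slide": [0,0,-0.25],"turn": 0,"gripper": 0},{"slide": [0,0,-0.42],"turn": 0,"gripper": 0},{"slide": [0,0,-0.6],"turn": 0,"gripper": 0},{"slide": [0,0,-0.7],"turn": 0,"gripper": 0}]'

```text
time_s: 7.42
tcp_pos: [0.4261, -0.3956, 0.1456]
eef_rot: [179.9, -0.2, -6.4]
contact_force: [1.1, 1.0, -1.7]
gripper_width: 0.018
gripper_force: 39.7
```

Request:
send_rows --moves '[{"slide": [0.03,-0.15,0],"turn": 0,"gripper": 0},{"slide": [0.07,-0.35,0],"turn": 0,"gripper": 0},{"slide": [0.11,-0.55,0],"turn": 0,"gripper": 0},{"slide": [0.15,-0.75,0],"turn": 0,"gripper": 0},{"slide": [0.19,-0.965,0],"turn": 0,"gripper": 0}]'

```text
time_s: 7.83
tcp_pos: [0.4698, -0.2532, 0.1426]
eef_rot: [-180.0, -0.0, -6.5]
contact_force: [1.0, 0.5, -1.1]
gripper_width: 0.0177
gripper_force: 39.7
```

Request:
send_rows --moves '[{"slide": [0.04,-0.22,0],"turn": 0.01,"gripper": 0},{"slide": [0.09,-0.45,0],"turn": 0.02,"gripper": 0},{"slide": [0.13,-0.65,0],"turn": 0.02,"gripper": 0},{"slide": [0.17,-0.85,0],"turn": 0.02,"gripper": 0},{"slide": [0.19,-0.965,0],"turn": 0.02,"gripper": 0}]'

```text
time_s: 8.25
tcp_pos: [0.5152, -0.1112, 0.1427]
eef_rot: [-180.0, -0.0, -8.2]
contact_force: [-0.4, -0.1, -1.8]
gripper_width: 0.0174
gripper_force: 39.7
```

Request:
send_rows --moves '[{"slide": [0,0,0],"turn": 0,"gripper": 0},{"slide": [0,0,0.06],"turn": 0,"gripper": 0},{"slide": [0,0,0.14],"turn": 0,"gripper": 0},{"slide": [0,0,0.2],"turn": 0,"gripper": 0},{"slide": [0,0,0.2],"turn": 0,"gripper": 0}]'

```text
time_s: 8.67
tcp_pos: [0.5124, -0.1145, 0.11]
eef_rot: [180.0, 0.2, -8.4]
contact_force: [-0.7, 0.2, -3.0]
gripper_width: 0.0176
gripper_force: 39.7
```

```bash
python3 - <<'E'
from h import *
w=cap('wrist')['img'];t=cap('top')['img']
a=cv2.resize(t[120:220,150:300],(600,400),interpolation=cv2.INTER_CUBIC)
b=cv2.resize(w,(267,200))
m=np.zeros((600,600,3),np.uint8);m[:400]=a;m[400:,:267]=b
cv2.imwrite('pics/p2.png',m[:,:,::-1]);print(get_state()['tcp_pos'],get_state()['eef_rot'],get_state()['contact_force'])
E
```

```text
[ 0.51388496 -0.11447447  0.11201856] [ 1.79967783e+02  7.74757627e-02 -8.31542979e+00] [-0.01746697 -0.32161721 -1.64697392]
```

View pics/p2.png

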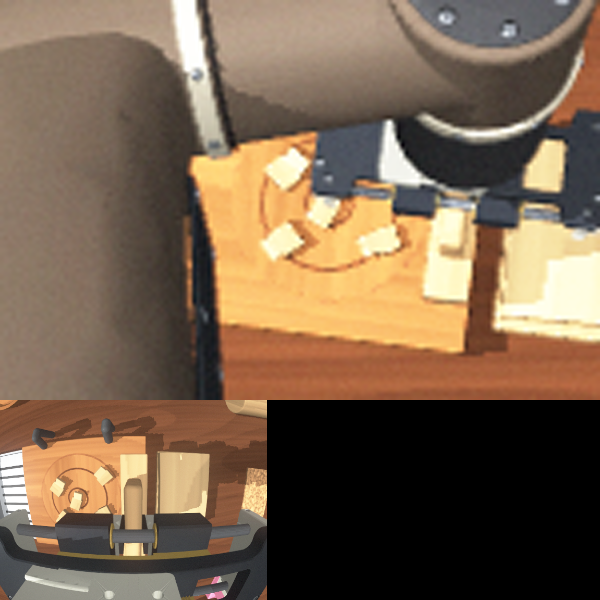

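The scraper hovers over the right end of the board, at about (450,260) in the upper crop. It is clear of all chips and parallel to the board's edge. I'll lower it.

Request:
send_rows --moves '[{"slide": [0,0,0.08],"turn": 0,"gripper": 0},{"slide": [0,0,0.17],"turn": 0,"gripper": 0},{"slide": [0,0,0.23],"turn": 0,"gripper": 0},{"slide": [0,0,0.27],"turn": 0,"gripper": 0},{"slide": [0,0,0.285],"turn": 0,"gripper": 0}]'

```text
time_s: 9.18
tcp_pos: [0.5141, -0.114, 0.0691]
eef_rot: [180.0, 0.1, -8.3]
contact_force: [-1.2, 0.3, -3.0]
gripper_width: 0.0181
gripper_force: 39.7
```

Request:
send_rows --moves '[{"slide": [0,0,0],"turn": 0,"gripper": 0},{"slide": [0,0,0.005],"turn": 0,"gripper": 0},{"slide": [0,0,0.01],"turn": 0,"gripper": 0},{"slide": [0,0,0.015],"turn": 0,"gripper": 0},{"slide": [0,0,0.015],"turn": 0,"gripper": 0}]'

```text
time_s: 9.6
tcp_pos: [0.5146, -0.1137, 0.0678]
eef_rot: [-180.0, -0.0, -8.3]
contact_force: [-0.3, 0.7, -1.4]
gripper_width: 0.0172
gripper_force: 39.7
```

Request:
send_rows --moves '[{"slide": [0,-0.03,0],"turn": 0,"gripper": 0},{"slide": [0,-0.08,0],"turn": 0,"gripper": 0},{"slide": [0,-0.14,0],"turn": 0,"gripper": 0},{"slide": [0,-0.2,0],"turn": 0,"gripper": 0},{"slide": [0,-0.26,0],"turn": 0,"gripper": 0}]'

```text
time_s: 10.02
tcp_pos: [0.5202, -0.074, 0.0676]
eef_rot: [-180.0, -0.0, -8.2]
contact_force: [-0.6, -0.6, -2.0]
gripper_width: 0.0176
gripper_force: 39.7
```

Request:
send_rows --moves '[{"slide": [0,-0.06,0],"turn": 0,"gripper": 0},{"slide": [0,-0.12,0],"turn": 0,"gripper": 0},{"slide": [0,-0.18,0],"turn": 0,"gripper": 0},{"slide": [0,-0.24,0],"turn": 0,"gripper": 0},{"slide": [0,-0.3,0],"turn": 0,"gripper": 0}]'

```text
time_s: 10.43
tcp_pos: [0.5266, -0.0296, 0.0676]
eef_rot: [180.0, -0.0, -8.3]
contact_force: [0.7, 0.3, -1.8]
gripper_width: 0.0176
gripper_force: 39.7
```

Request:
send_rows --moves '[{"slide": [0,-0.06,0],"turn": 0,"gripper": 0},{"slide": [0,-0.12,0],"turn": 0,"gripper": 0},{"slide": [0,-0.18,0],"turn": 0,"gripper": 0},{"slide": [0,-0.24,0],"turn": 0,"gripper": 0},{"slide": [0,-0.3,0],"turn": 0,"gripper": 0}]'

```text
time_s: 10.85
tcp_pos: [0.5331, 0.0148, 0.0675]
eef_rot: [180.0, 0.0, -8.3]
contact_force: [0.2, -0.2, -1.3]
gripper_width: 0.0177
gripper_force: 39.7
```

```bash
python3 - <<'E'
from h import *
s=cap('scene')['img'];w=cap('wrist')['img']
a=cv2.resize(s[150:270,210:390],(600,400),interpolation=cv2.INTER_CUBIC)
m=np.zeros((600,600,3),np.uint8);m[:400]=a;m[400:,:267]=cv2.resize(w,(267,200))
cv2.imwrite('pics/p3.png',m[:,:,::-1]);print(get_state()['tcp_pos'],get_state()['eef_rot'],get_state()['contact_force'])
E
```

```text
[0.53342805 0.01526181 0.06760087] [-1.79988225e+02 -2.13638011e-02 -8.20256511e+00] [-0.4937638   0.38053277 -2.03778668]
```

View pics/p3.png

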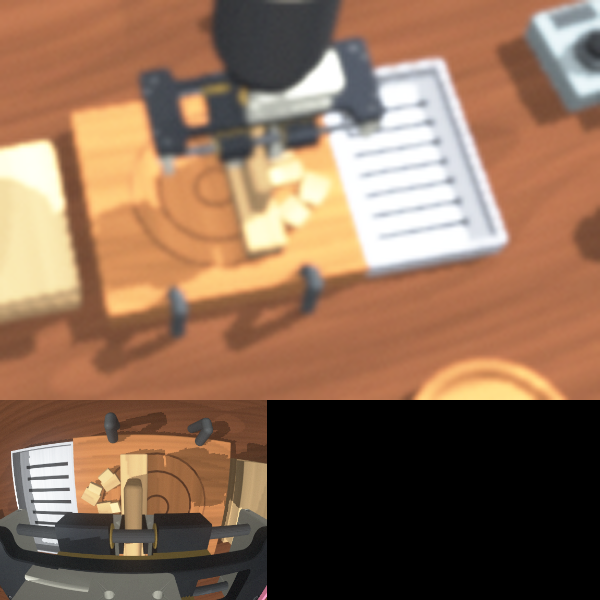

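The chips are gathered in front of the scraper: four are visible at about (290,195) and the fifth is hidden under the gripper. I'll continue the sweep over the edge.

Request:
send_rows --moves '[{"slide": [0,-0.06,0],"turn": 0,"gripper": 0},{"slide": [0,-0.12,0],"turn": 0,"gripper": 0},{"slide": [0,-0.18,0],"turn": 0,"gripper": 0},{"slide": [0,-0.24,0],"turn": 0,"gripper": 0},{"slide": [0,-0.3,0],"turn": 0,"gripper": 0}]'

```text
time_s: 11.37
tcp_pos: [0.5396, 0.0594, 0.0676]
eef_rot: [180.0, -0.0, -8.3]
contact_force: [0.5, -0.4, -1.9]
gripper_width: 0.0177
gripper_force: 39.7
```

Request:
send_rows --moves '[{"slide": [0,-0.05,0],"turn": 0,"gripper": 0},{"slide": [0,-0.1,0],"turn": 0,"gripper": 0},{"slide": [0,-0.15,0],"turn": 0,"gripper": 0},{"slide": [0,-0.2,0],"turn": 0,"gripper": 0},{"slide": [0,-0.25,0],"turn": 0,"gripper": 0}]'

```text
time_s: 11.78
tcp_pos: [0.545, 0.0963, 0.0676]
eef_rot: [-180.0, -0.0, -8.3]
contact_force: [0.1, -0.2, -1.6]
gripper_width: 0.0174
gripper_force: 39.7
```

Request:
send_rows --moves '[{"slide": [0,-0.05,0],"turn": 0,"gripper": 0},{"slide": [0,-0.1,0],"turn": 0,"gripper": 0},{"slide": [0,-0.15,0],"turn": 0,"gripper": 0},{"slide": [0,-0.2,0],"turn": 0,"gripper": 0},{"slide": [0,-0.22,0],"turn": 0,"gripper": 0}]'

```text
time_s: 12.2
tcp_pos: [0.5499, 0.1293, 0.0676]
eef_rot: [-180.0, -0.0, -8.2]
contact_force: [-0.3, 0.3, -0.6]
gripper_width: 0.0177
gripper_force: 39.7
```

Request:
send_rows --moves '[{"slide": [0,0,0],"turn": 0,"gripper": 0},{"slide": [0,0,0],"turn": 0,"gripper": 0},{"slide": [0,0,-0.1],"turn": 0,"gripper": 0},{"slide": [0,0,-0.3],"turn": 0,"gripper": 0},{"slide": [0,0,-0.5],"turn": 0,"gripper": 0}]'

```text
time_s: 12.62
tcp_pos: [0.5485, 0.1272, 0.1423]
eef_rot: [179.9, 0.2, -8.3]
contact_force: [0.7, 0.8, -1.7]
gripper_width: 0.0176
gripper_force: 39.7
```

Request:
send_rows --moves '[{"slide": [0,0.15,0],"turn": 0,"gripper": 0},{"slide": [0,0.35,0],"turn": 0,"gripper": 0},{"slide": [0,0.55,0],"turn": 0,"gripper": 0},{"slide": [0,0.75,0],"turn": 0,"gripper": 0},{"slide": [0,0.9,0],"turn": 0,"gripper": 0}]'

```text
time_s: 13.03
tcp_pos: [0.5292, -0.0075, 0.1427]
eef_rot: [180.0, 0.0, -8.3]
contact_force: [-0.6, -0.6, -1.2]
gripper_width: 0.0178
gripper_force: 39.7
```

```bash
python3 - <<'E'
from h import *
S=cap('scene');s=S['img'];w=cap('wrist')['img']
a=cv2.resize(s[150:270,210:390],(600,400),interpolation=cv2.INTER_CUBIC)
m=np.zeros((600,600,3),np.uint8);m[:400]=a;m[400:,:267]=cv2.resize(w,(267,200));m[400:,267:567]=cv2.resize(w[60:200,0:210],(300,200))
cv2.imwrite('pics/p4.png',m[:,:,::-1]);print(get_state()['tcp_pos'],get_state()['eef_rot'],get_state()['contact_force'])
for k in 'scene','wrist':print([(np.round(r['location'],3).tolist(),round(r['p'],2)) for r in optics.look_for(k,'chip0')])
E
```

```text
[ 0.52889741 -0.00844416  0.14263332] [ 1.79982848e+02  3.48762220e-02 -8.45667125e+00] [ 0.26817901  0.78077408 -1.55240133]
[([0.599, 0.128, 0.02], 0.63), ([0.582, 0.137, 0.017], 0.56)]
[([0.578, 0.132, 0.012], 0.95), ([0.598, 0.124, 0.016], 0.93), ([0.558, 0.128, 0.021], 0.84), ([0.515, 0.145, 0.014], 0.67), ([0.528, 0.112, 0.028], 0.46)]
```

View pics/p4.png

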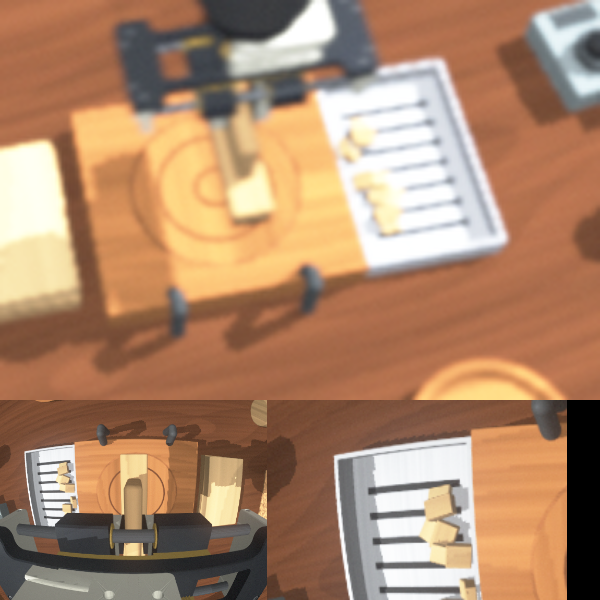

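Request:
send_rows --moves '[{"slide": [-0.01,0.15,0],"turn": 0,"gripper": 0},{"slide": [-0.02,0.35,0],"turn": 0,"gripper": 0},{"slide": [-0.04,0.55,0],"turn": 0,"gripper": 0},{"slide": [-0.06,0.75,0],"turn": 0,"gripper": 0},{"slide": [-0.07,0.91,0],"turn": 0,"gripper": 0}]'

```text
time_s: 13.65
tcp_pos: [0.4998, -0.1397, 0.1426]
eef_rot: [-180.0, 0.0, -8.2]
contact_force: [0.5, 0.2, -1.7]
gripper_width: 0.0176
gripper_force: 39.7
```

Request:
send_rows --moves '[{"slide": [-0.01,0.18,0],"turn": 0,"gripper": 0},{"slide": [-0.02,0.37,0],"turn": 0,"gripper": 0},{"slide": [-0.04,0.55,0],"turn": 0,"gripper": 0},{"slide": [-0.06,0.75,0],"turn": 0,"gripper": 0},{"slide": [-0.07,0.91,0],"turn": 0,"gripper": 0}]'

```text
time_s: 14.07
tcp_pos: [0.47, -0.2735, 0.1425]
eef_rot: [180.0, 0.0, -8.2]
contact_force: [0.2, 0.9, -1.8]
gripper_width: 0.0177
gripper_force: 39.7
```

Request:
send_rows --moves '[{"slide": [-0.01,0.18,0],"turn": 0,"gripper": 0},{"slide": [-0.02,0.37,0],"turn": 0,"gripper": 0},{"slide": [-0.04,0.55,0],"turn": 0,"gripper": 0},{"slide": [-0.06,0.75,0],"turn": 0,"gripper": 0},{"slide": [-0.07,0.91,0],"turn": 0,"gripper": 0}]'

```text
time_s: 14.48
tcp_pos: [0.4402, -0.4073, 0.1424]
eef_rot: [180.0, 0.0, -8.2]
contact_force: [1.2, 0.1, -1.8]
gripper_width: 0.0175
gripper_force: 39.7
```

```bash
python3 - <<'E'
from h import *
S=cap('scene');T=cap('top');C={'scene':S,'top':T}
a=cv2.resize(S['img'][165:240,290:365],(400,400),interpolation=cv2.INTER_CUBIC)
b=cv2.resize(T['img'][128:203,145:220],(400,400),interpolation=cv2.INTER_CUBIC)
cv2.imwrite('pics/p5.png',np.hstack([a,b])[:,:,::-1]);print(get_state()['tcp_pos'])
an=np.radians(-8.3);ex=np.array([np.cos(an),np.sin(an)]);ey=np.array([-ex[1],ex[0]]);o=np.array([.5282,-.0165])+.187*ey
for k in C:
  for r in optics.look_for(k,'chip0'):
    p=np.array(r['location']);d=p[:2]-o;print(k,p.round(3),round(r['p'],2),'tray',(d@ex).round(3),(d@ey).round(3),'px',px(C[k],p).round())
E
```

```text
[ 0.43993392 -0.408427    0.1419735 ]
scene [0.512 0.147 0.012] 0.41 tray -0.04 -0.027 px [320. 190.]
scene [0.556 0.132 0.015] 0.4 tray 0.006 -0.036 px [321. 203.]
top [0.58  0.143 0.014] 0.63 tray 0.028 -0.022 px [183. 157.]
top [0.508 0.392 0.055] 0.63 tray -0.079 0.214 px [ 99. 177.]
top [0.597 0.131 0.018] 0.41 tray 0.047 -0.031 px [186. 151.]
top [0.509 0.141 0.015] 0.39 tray -0.042 -0.034 px [183. 178.]
```

View pics/p5.png

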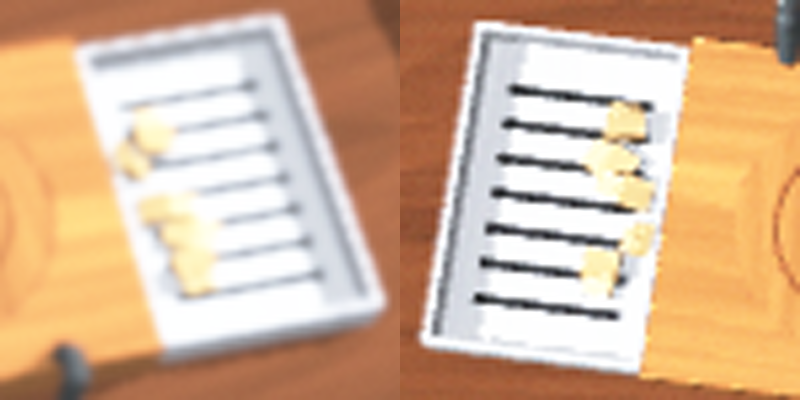

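```bash
python3 - <<'E'
from h import *
S=cap('scene');T=cap('top')
an=np.radians(-8.3);ex=np.array([np.cos(an),np.sin(an)]);ey=np.array([-ex[1],ex[0]]);o=np.array([.5282,-.0165])+.187*ey
k=75/400
for n,t,s in (('lean',(637,238),(132,158)),('c2',(633,192),(163,208)),('c1',(601,269),(153,128)),('wall corner',(688,48),(160,355)),('wall far corner',(480,25),(383,308))):
    p,e=tri(T,(145+(t[0]-400)*k-.4,128+t[1]*k-.4),S,(290+s[0]*k-.4,165+s[1]*k-.4))
    d=p[:2]-o;print(n,p.round(4),e.round(4),'tray',(d@ex).round(4),(d@ey).round(4))
E
```

```text
lean [0.526  0.1199 0.025 ] 0.0011 tray -0.0219 -0.0523
c2 [0.5576 0.1263 0.0134] 0.0044 tray 0.0085 -0.0415
c1 [0.5085 0.1423 0.0192] 0.0011 tray -0.0424 -0.0327
wall corner [0.6455 0.0892 0.0172] 0.0036 tray 0.1008 -0.0655
wall far corner [0.6615 0.2185 0.0212] 0.0023 tray 0.098 0.0648
```

The chips are all inside the tray: four lie about flat and one leans on the board-side wall, at about (637,238) in the right crop. By geometry its centre is inside the limits. I'll place the scraper and take a closer look at that chip on the way to the button.

Request:
send_rows --moves '[{"slide": [0,0,0.12],"turn": 0,"gripper": 0},{"slide": [0,0,0.3],"turn": 0,"gripper": 0},{"slide": [0,0,0.48],"turn": 0,"gripper": 0},{"slide": [0,0,0.62],"turn": 0,"gripper": 0},{"slide": [0,0,0.68],"turn": 0,"gripper": 0}]'

```text
time_s: 15.2
tcp_pos: [0.4391, -0.404, 0.0378]
eef_rot: [-179.9, 0.2, -8.2]
contact_force: [-0.4, -0.2, -2.5]
gripper_width: 0.0175
gripper_force: 39.7
```

Request:
send_rows --moves '[{"slide": [0,0,0],"turn": 0,"gripper": 0},{"slide": [0,0,0.005],"turn": 0,"gripper": 0},{"slide": [0,0,0.01],"turn": 0,"gripper": 0},{"slide": [0,0,0.015],"turn": 0,"gripper": 0},{"slide": [0,0,0.018],"turn": 0,"gripper": 0}]'

```text
time_s: 15.62
tcp_pos: [0.4408, -0.4063, 0.0389]
eef_rot: [180.0, -0.1, -8.3]
contact_force: [0.1, -1.2, -2.2]
gripper_width: 0.0176
gripper_force: 39.9
```

Request:
send_rows --moves '[{"slide": [0,0,0.004],"turn": 0,"gripper": 0},{"slide": [0,0,0.008],"turn": 0,"gripper": 0},{"slide": [0,0,0.008],"turn": 0,"gripper": 0},{"slide": [0,0,0.008],"turn": 0,"gripper": 0},{"slide": [0,0,0.008],"turn": 0,"gripper": 0}]'

```text
time_s: 16.03
tcp_pos: [0.4404, -0.4063, 0.0371]
eef_rot: [180.0, -0.0, -8.3]
contact_force: [0.1, 0.7, 3.2]
gripper_width: 0.0175
gripper_force: 39.9
```

Request:
send_rows --moves '[{"slide": [0,0,0],"turn": 0,"gripper": 0.25},{"slide": [0,0,0],"turn": 0,"gripper": 0.35},{"slide": [0,0,0],"turn": 0,"gripper": 0.5},{"slide": [0,0,0],"turn": 0,"gripper": 0.8},{"slide": [0,0,0],"turn": 0,"gripper": 0.8}]'

```text
time_s: 16.45
tcp_pos: [0.44, -0.4061, 0.0366]
eef_rot: [-180.0, 0.0, -8.3]
contact_force: [-0.6, 0.9, 0.1]
gripper_width: 0.0431
gripper_force: 0.0
```

Request:
send_rows --moves '[{"slide": [0,0,0],"turn": 0,"gripper": 0.8},{"slide": [0,0,0],"turn": 0,"gripper": 0.8},{"slide": [0,0,0],"turn": 0,"gripper": 0.8},{"slide": [0,0,0],"turn": 0,"gripper": 0.8},{"slide": [0,0,0],"turn": 0,"gripper": 0.8}]'

```text
time_s: 16.87
tcp_pos: [0.4401, -0.4061, 0.0366]
eef_rot: [-180.0, 0.0, -8.3]
contact_force: [-0.2, -0.3, 0.4]
gripper_width: 0.0696
gripper_force: 0.0
```

Request:
send_rows --moves '[{"slide": [0,0,-0.1],"turn": 0,"gripper": 0.8},{"slide": [0,0,-0.3],"turn": 0,"gripper": 0.8},{"slide": [0,0,-0.55],"turn": 0,"gripper": 0.8},{"slide": [0,0,-0.8],"turn": 0,"gripper": 0.8},{"slide": [0,0,-1],"turn": 0,"gripper": 0.8}]'

```text
time_s: 17.28
tcp_pos: [0.4404, -0.4065, 0.1897]
eef_rot: [179.9, -0.1, -8.3]
contact_force: [1.2, -0.7, -0.1]
gripper_width: 0.0701
gripper_force: 0.0
```

Request:
send_rows --moves '[{"slide": [-0.02,-0.2,0],"turn": 0,"gripper": 0.5},{"slide": [-0.04,-0.4,0],"turn": 0,"gripper": 0.3},{"slide": [-0.06,-0.6,0],"turn": 0,"gripper": 0},{"slide": [-0.09,-0.8,0],"turn": 0,"gripper": 0},{"slide": [-0.11,-0.99,0],"turn": 0,"gripper": 0}]'

```text
time_s: 17.7
tcp_pos: [0.4447, -0.2554, 0.1868]
eef_rot: [-180.0, -0.0, -8.3]
contact_force: [0.3, 0.4, 0.3]
gripper_width: 0.0424
gripper_force: 0.0
```

Request:
send_rows --moves '[{"slide": [-0.02,-0.2,0],"turn": 0,"gripper": 0},{"slide": [-0.04,-0.4,0],"turn": 0,"gripper": 0},{"slide": [-0.06,-0.6,0],"turn": 0,"gripper": 0},{"slide": [-0.09,-0.8,0],"turn": 0,"gripper": 0},{"slide": [-0.11,-0.99,0],"turn": 0,"gripper": 0}]'

```text
time_s: 18.12
tcp_pos: [0.4498, -0.106, 0.1869]
eef_rot: [-180.0, -0.0, -8.3]
contact_force: [-0.1, -0.6, -0.2]
gripper_width: 0.0092
gripper_force: 0.0
```

Request:
send_rows --moves '[{"slide": [-0.02,-0.2,0],"turn": 0,"gripper": 0},{"slide": [-0.04,-0.4,0],"turn": 0,"gripper": 0},{"slide": [-0.06,-0.6,0],"turn": 0,"gripper": 0},{"slide": [-0.09,-0.8,0],"turn": 0,"gripper": 0},{"slide": [-0.11,-0.99,0],"turn": 0,"gripper": 0}]'

```text
time_s: 18.53
tcp_pos: [0.4548, 0.0435, 0.187]
eef_rot: [-180.0, -0.0, -8.3]
contact_force: [0.2, 0.3, -0.1]
gripper_width: 0.0004
gripper_force: 0.0
```

```bash
python3 - <<'E'
from h import *
c=cap('wrist','w6.png');np.savez('w6.npz',o=c['origin'],a=c['attitude']);print(c['origin'],c['attitude'])
E
```

```text
[0.52760955 0.03260651 0.36764716] [ 1.64354445e+02  3.75109464e-02 -9.82985626e+01]
```

Request:
send_rows --moves '[{"slide": [-0.02,-0.2,0],"turn": 0,"gripper": 0},{"slide": [-0.04,-0.4,0],"turn": 0,"gripper": 0},{"slide": [-0.06,-0.6,0],"turn": 0,"gripper": 0},{"slide": [-0.09,-0.8,0],"turn": 0,"gripper": 0},{"slide": [-0.11,-0.99,0],"turn": 0,"gripper": 0}]'

```text
time_s: 19.0
tcp_pos: [0.4599, 0.1927, 0.1868]
eef_rot: [-180.0, -0.0, -8.3]
contact_force: [1.6, -0.1, -0.6]
gripper_width: 0.0002
gripper_force: 0.0
```

```bash
python3 - <<'E'
from h import *
T=cap('top');S=cap('scene')
c=cap('wrist','w7.png');print(c['origin'],c['attitude'])
z=np.load('w6.npz');A=(z['o'],z['a']);B=(np.array(c['origin']),c['attitude'])
a,b=cv2.imread('pics/w6.png'),cv2.imread('pics/w7.png')
def crop(i,cam):
    u,v=wpx(*cam,[.535,.128,.015]);u0,v0=int(np.clip(u-57,0,398)),int(np.clip(v-43,0,298));print('crop',u0,v0)
    return cv2.resize(i[v0:v0+86,u0:u0+114],(399,301),interpolation=cv2.INTER_CUBIC)
t=T['img'][:,:,::-1];s=S['img'][:,:,::-1]
m=np.vstack([np.hstack([crop(a,A),crop(b,B)]),np.hstack([cv2.resize(s[185:260,100:200],(399,299)),cv2.resize(t[160:235,310:410],(399,299))])])
cv2.imwrite('pics/p6.png',m)
for cam in('top','scene'):
  for n in('scraper','start_top','control','jar','gouge','mallet'):print(cam,n,[(np.round(r['location'],3).tolist(),round(r['p'],2)) for r in optics.look_for(cam,n)[:3]])
E
```

```text
[0.53342756 0.18378305 0.36730311] [ 1.64353220e+02  3.51773776e-02 -9.81452099e+01]
crop 119 70
crop 245 56
top scraper [([0.223, -0.324, 0.022], 0.94), ([0.433, -0.4, 0.028], 0.76), ([0.302, -0.557, 0.02], 0.57)]
top start_top [([0.587, 0.163, 0.001], 0.44)]
top control [([0.476, 0.394, 0.034], 0.78)]
top jar []
top gouge [([0.327, 0.142, 0.018], 0.7)]
top mallet [([0.686, -0.383, 0.063], 0.85)]
scene scraper [([0.25, -0.327, 0.024], 0.83), ([0.46, -0.399, 0.031], 0.76), ([0.314, -0.57, 0.024], 0.55)]
scene start_top []
scene control [([0.515, 0.383, 0.038], 0.9)]
scene jar [([0.68, 0.373, 0.059], 0.67)]
scene gouge [([0.335, 0.14, 0.023], 0.51)]
scene mallet [([0.711, -0.383, 0.055], 0.77), ([0.461, -0.404, 0.034], 0.53)]
```

View pics/p6.png

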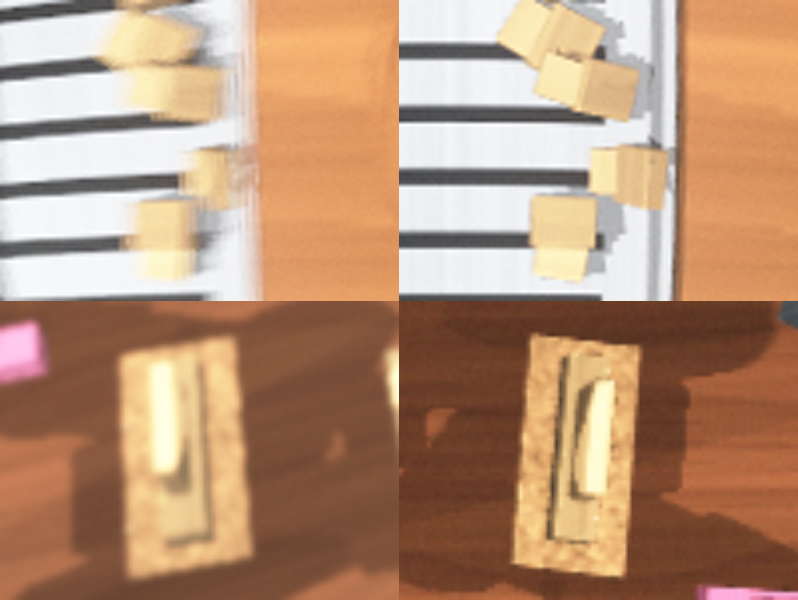

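```bash
python3 - <<'E'
from h import *
A=(np.array([.52760955,.03260651,.36764716]),[164.354445,.0375,-98.29856]);B=(np.array([.53342756,.18378305,.36730311]),[164.35322,.03518,-98.14521])
an=np.radians(-8.3);ex=np.array([np.cos(an),np.sin(an)]);ey=np.array([-ex[1],ex[0]]);o=np.array([.5282,-.0165])+.187*ey
fr=lambda p:(round(float((p[:2]-o)@ex),4),round(float((p[:2]-o)@ey),4),round(float(p[2]),4))
pa=lambda x,y:(119+x/3.5-.4,70+y/3.5-.4); pb=lambda x,y:(245+(x-399)/3.5-.4,56+y/3.5-.4)
def both(a,b):
    o1,d1=wray(*A,*pa(*a));o2,d2=wray(*B,*pb(*b));t=np.linalg.lstsq(np.stack([d1,-d2],1),o2-o1,rcond=None)[0]
    p,q=o1+t[0]*d1,o2+t[1]*d2;return fr((p+q)/2),np.linalg.norm(p-q).round(4)
print('upper edge',both((232,178),(667,180)))
print('upper corner far',both((228,149),(667,149)))
print('front low edge',both((184,178),(591,172)))
for x in (591,618,667,650,658,678):
    for z in (.004,.01,.016,.02,.026,.03,.034):
        O,d=wray(*B,*pb(x,176));print(x,z,fr(O+d*(z-O[2])/d[2]),end=' ')
    print()
E
```

```text
upper edge ((-0.022, -0.06, 0.0415), np.float64(0.0011))
upper corner far ((-0.0125, -0.0594, 0.0434), np.float64(0.0007))
front low edge ((-0.0212, -0.0385, 0.0228), np.float64(0.0009))
591 0.004 (-0.022, -0.0412, 0.004) 591 0.01 (-0.0221, -0.0404, 0.01) 591 0.016 (-0.0221, -0.0395, 0.016) 591 0.02 (-0.0221, -0.0389, 0.02) 591 0.026 (-0.0221, -0.038, 0.026) 591 0.03 (-0.0222, -0.0374, 0.03) 591 0.034 (-0.0222, -0.0368, 0.034) 
618 0.004 (-0.0217, -0.0508, 0.004) 618 0.01 (-0.0218, -0.0497, 0.01) 618 0.016 (-0.0218, -0.0487, 0.016) 618 0.02 (-0.0218, -0.048, 0.02) 618 0.026 (-0.0218, -0.047, 0.026) 618 0.03 (-0.0219, -0.0463, 0.03) 618 0.034 (-0.0219, -0.0456, 0.034) 
667 0.004 (-0.021, -0.0683, 0.004) 667 0.01 (-0.0211, -0.067, 0.01) 667 0.016 (-0.0211, -0.0657, 0.016) 667 0.02 (-0.0212, -0.0648, 0.02) 667 0.026 (-0.0212, -0.0634, 0.026) 667 0.03 (-0.0212, -0.0626, 0.03) 667 0.034 (-0.0213, -0.0617, 0.034) 
650 0.004 (-0.0213, -0.0622, 0.004) 650 0.01 (-0.0213, -0.061, 0.01) 650 0.016 (-0.0214, -0.0597, 0.016) 650 0.02 (-0.0214, -0.0589, 0.02) 650 0.026 (-0.0214, -0.0577, 0.026) 650 0.03 (-0.0215, -0.0569, 0.03) 650 0.034 (-0.0215, -0.0561, 0.034) 
658 0.004 (-0.0212, -0.0651, 0.004) 658 0.01 (-0.0212, -0.0638, 0.01) 658 0.016 (-0.0213, -0.0625, 0.016) 658 0.02 (-0.0213, -0.0617, 0.02) 658 0.026 (-0.0213, -0.0604, 0.026) 658 0.03 (-0.0214, -0.0596, 0.03) 658 0.034 (-0.0214, -0.0587, 0.034) 
678 0.004 (-0.0209, -0.0723, 0.004) 678 0.01 (-0.0209, -0.0709, 0.01) 678 0.016 (-0.021, -0.0695, 0.016) 678 0.02 (-0.021, -0.0686, 0.02) 678 0.026 (-0.021, -0.0672, 0.026) 678 0.03 (-0.0211, -0.0663, 0.03) 678 0.034 (-0.0211, -0.0653, 0.034)
```

The top crops show all five chips inside the tray, with one at (630,176) propped against the wall. The lower crops show the scraper upright near the middle of the pad. I'll measure how high the propped chip is from settled wrist views before pressing the button.

```bash
cat > m.py <<'E'
from h import *
import sys
an=np.radians(-8.3);ex=np.array([np.cos(an),np.sin(an)]);ey=np.array([-ex[1],ex[0]]);o=np.array([.5282,-.0165])+.187*ey
fr=lambda p:[round(float((p[:2]-o)@ex),4),round(float((p[:2]-o)@ey),4),round(float(p[2]),4)]
n=sys.argv[1];c=cap('wrist',n+'.png');O=np.array(c['origin']);a=c['attitude'];np.savez(n+'.npz',o=O,a=a)
for r in optics.look_for('wrist','chip0'):print(fr(np.array(r['location'])),round(r['p'],2))
# chip pixels: saturated inside tray outline at floor/rim; print silhouettes as blobs
i=c['img'];h=cv2.cvtColor(i,cv2.COLOR_RGB2HSV)
W=lambda x,y,z:wpx(O,a,[*(o+x*ex+y*ey),z])
M=np.zeros(i.shape[:2],np.uint8);cv2.fillPoly(M,[np.int32([W(-.096,-.066,.026),W(.096,-.066,.026),W(.096,.061,.004),W(-.096,.061,.004)])],1)
m=(M>0)&(h[...,1]>70)&(h[...,2]>110)
L,lab,st,ce=cv2.connectedComponentsWithStats(m.astype(np.uint8))
for k in range(1,L):
    if st[k,4]>25:print('blob',st[k].tolist(),ce[k].round(1))
print('lean expected px',W(-.0219,-.0523,.025).round(1),'scale px/mm',np.linalg.norm(W(0,-.05,.02)-W(0,-.06,.02))/10)
E
python3 m.py v1
```

```text
[0.0078, -0.0362, 0.0193] 0.72
[0.042, -0.0377, 0.0204] 0.64
[0.028, -0.0268, 0.0099] 0.64
[-0.0405, -0.0245, 0.0122] 0.6
[-0.022, -0.0544, 0.0274] 0.53
blob [274, 36, 36, 54, 940] [291.8  62.8]
blob [270, 55, 11, 15, 45] [274.   61.6]
blob [296, 97, 22, 18, 316] [307.3 105.1]
blob [279, 112, 19, 16, 277] [288.2 119.1]
lean expected px [308.3 105.9] scale px/mm 0.843020417598692
```

Request:
send_rows --moves '[{"slide": [0,0.2,0.1],"turn": 0,"gripper": 0},{"slide": [0,0.4,0.2],"turn": 0,"gripper": 0},{"slide": [0,0.6,0.3],"turn": 0,"gripper": 0},{"slide": [0,0.8,0.35],"turn": 0,"gripper": 0},{"slide": [0,0.9,0.35],"turn": 0,"gripper": 0}]'

```text
time_s: 20.27
tcp_pos: [0.4385, 0.0548, 0.1323]
eef_rot: [179.9, 0.2, -8.3]
contact_force: [0.9, -0.2, -0.4]
gripper_width: 0.0005
gripper_force: 0.0
```

Request:
send_rows --moves '[{"slide": [0,0,0],"turn": 0,"gripper": 0},{"slide": [0,0,0],"turn": 0,"gripper": 0},{"slide": [0,0,0],"turn": 0,"gripper": 0},{"slide": [0,0,0],"turn": 0,"gripper": 0},{"slide": [0,0,0],"turn": 0,"gripper": 0}]'

```text
time_s: 20.68
tcp_pos: [0.4411, 0.0584, 0.1343]
eef_rot: [-180.0, -0.0, -8.2]
contact_force: [0.2, 0.4, 0.4]
gripper_width: 0.0003
gripper_force: 0.0
```

```bash
python3 m.py v2
```

```text
[-0.0418, -0.0275, 0.0121] 0.96
[-0.0208, -0.055, 0.0304] 0.87
[0.0046, -0.0394, 0.0216] 0.77
[0.0272, -0.0308, 0.0137] 0.7
[0.0461, -0.0339, 0.0169] 0.69
blob [194, 0, 3, 154, 225] [195.1  80.2]
blob [145, 27, 42, 62, 1412] [165.2  60.6]
blob [174, 97, 16, 20, 284] [182.2 106.1]
blob [154, 115, 22, 27, 368] [165.1 123.9]
lean expected px [181.1 106.7] scale px/mm 0.9710861319384838
```

The measurements leave the propped chip's origin close to the 24 mm height limit. I'll pick the scraper up again and knock that chip down with it before going on.

Request:
send_rows --moves '[{"slide": [0.03,0.2,-0.05],"turn": 0,"gripper": 0.8},{"slide": [0.06,0.4,-0.1],"turn": 0,"gripper": 0.8},{"slide": [0.09,0.6,-0.1],"turn": 0,"gripper": 0.8},{"slide": [0.12,0.8,-0.1],"turn": 0,"gripper": 0.8},{"slide": [0.147,1,-0.1],"turn": 0,"gripper": 0.8}]'

```text
time_s: 21.2
tcp_pos: [0.4412, -0.0949, 0.1495]
eef_rot: [-180.0, -0.0, -8.2]
contact_force: [0.7, -0.0, -0.5]
gripper_width: 0.0283
gripper_force: 0.0
```

Request:
send_rows --moves '[{"slide": [0.03,0.2,0],"turn": 0,"gripper": 0.8},{"slide": [0.06,0.4,0],"turn": 0,"gripper": 0.8},{"slide": [0.09,0.6,0],"turn": 0,"gripper": 0.8},{"slide": [0.12,0.8,0],"turn": 0,"gripper": 0.8},{"slide": [0.147,1,0],"turn": 0,"gripper": 0.8}]'

```text
time_s: 21.62
tcp_pos: [0.4415, -0.2469, 0.1492]
eef_rot: [180.0, -0.0, -8.2]
contact_force: [0.4, 0.8, 0.5]
gripper_width: 0.0614
gripper_force: 0.0
```

Request:
send_rows --moves '[{"slide": [0.03,0.2,0],"turn": 0,"gripper": 0.8},{"slide": [0.06,0.4,0],"turn": 0,"gripper": 0.8},{"slide": [0.09,0.6,0],"turn": 0,"gripper": 0.8},{"slide": [0.12,0.8,0],"turn": 0,"gripper": 0.8},{"slide": [0.147,1,0],"turn": 0,"gripper": 0.8}]'

```text
time_s: 22.03
tcp_pos: [0.4418, -0.3986, 0.149]
eef_rot: [-180.0, 0.0, -8.2]
contact_force: [1.2, 1.0, 1.2]
gripper_width: 0.0701
gripper_force: 0.0
```

Request:
send_rows --moves '[{"slide": [0,0.067,0],"turn": 0,"gripper": 0.8},{"slide": [0,0.067,0],"turn": 0,"gripper": 0.8},{"slide": [0,0.067,0],"turn": 0,"gripper": 0.8},{"slide": [0,0.067,0],"turn": 0,"gripper": 0.8},{"slide": [0,0.067,0],"turn": 0,"gripper": 0.8}]'

```text
time_s: 22.45
tcp_pos: [0.4404, -0.4061, 0.1493]
eef_rot: [-180.0, -0.0, -8.2]
contact_force: [0.1, -0.2, 0.1]
gripper_width: 0.0703
gripper_force: 0.0
```

Request:
send_rows --moves '[{"slide": [0,0,0.2],"turn": 0,"gripper": 0.8},{"slide": [0,0,0.4],"turn": 0,"gripper": 0.8},{"slide": [0,0,0.6],"turn": 0,"gripper": 0.8},{"slide": [0,0,0.7],"turn": 0,"gripper": 0.8},{"slide": [0,0,0.745],"turn": 0,"gripper": 0.8}]'

```text
time_s: 22.87
tcp_pos: [0.4389, -0.4053, 0.035]
eef_rot: [-179.9, 0.2, -8.2]
contact_force: [-0.3, 1.2, -0.1]
gripper_width: 0.0698
gripper_force: 0.0
```

Request:
send_rows --moves '[{"slide": [0,0,0],"turn": 0,"gripper": 0.5},{"slide": [0,0,0],"turn": 0,"gripper": 0},{"slide": [0,0,0],"turn": 0,"gripper": 0},{"slide": [0,0,0],"turn": 0,"gripper": 0},{"slide": [0,0,0],"turn": 0,"gripper": 0}]' --newtons 50

```text
time_s: 23.28
tcp_pos: [0.4409, -0.4075, 0.0387]
eef_rot: [180.0, -0.1, -8.3]
contact_force: [0.3, 0.3, -0.1]
gripper_width: 0.0421
gripper_force: 0.0
```

Request:
send_rows --moves '[{"slide": [0,0,0],"turn": 0,"gripper": 0},{"slide": [0,0,0],"turn": 0,"gripper": 0},{"slide": [0,0,0],"turn": 0,"gripper": 0},{"slide": [0,0,0],"turn": 0,"gripper": 0},{"slide": [0,0,0],"turn": 0,"gripper": 0}]'

```text
time_s: 23.7
tcp_pos: [0.4401, -0.4072, 0.0376]
eef_rot: [180.0, -0.0, -8.3]
contact_force: [-0.6, 0.7, 1.4]
gripper_width: 0.0177
gripper_force: 50.0
```

Request:
send_rows --moves '[{"slide": [0,0,0],"turn": 0,"gripper": 0},{"slide": [0,0,0],"turn": 0,"gripper": 0},{"slide": [0,0,0],"turn": 0,"gripper": 0},{"slide": [0,0,0],"turn": 0,"gripper": 0},{"slide": [0,0,0],"turn": 0,"gripper": 0}]'

```text
time_s: 24.12
tcp_pos: [0.4401, -0.4072, 0.0375]
eef_rot: [180.0, -0.0, -8.3]
contact_force: [-0.2, 0.7, 3.1]
gripper_width: 0.0176
gripper_force: 50.0
```

Request:
send_rows --moves '[{"slide": [0,0,-0.1],"turn": 0,"gripper": 0},{"slide": [0,0,-0.25],"turn": 0,"gripper": 0},{"slide": [0,0,-0.42],"turn": 0,"gripper": 0},{"slide": [0,0,-0.6],"turn": 0,"gripper": 0},{"slide": [0,0,-0.7],"turn": 0,"gripper": 0}]'

```text
time_s: 24.53
tcp_pos: [0.4408, -0.4076, 0.1449]
eef_rot: [179.9, -0.1, -8.3]
contact_force: [0.7, 0.1, -1.1]
gripper_width: 0.0179
gripper_force: 50.0
```

Request:
send_rows --moves '[{"slide": [0.01,-0.15,0],"turn": 0,"gripper": 0},{"slide": [0.02,-0.33,0],"turn": 0,"gripper": 0},{"slide": [0.03,-0.52,0],"turn": 0,"gripper": 0},{"slide": [0.04,-0.71,0],"turn": 0,"gripper": 0},{"slide": [0.051,-0.9,0],"turn": 0,"gripper": 0}]'

```text
time_s: 24.95
tcp_pos: [0.4667, -0.2733, 0.1418]
eef_rot: [-180.0, 0.0, -8.3]
contact_force: [-0.3, 0.4, -1.5]
gripper_width: 0.0179
gripper_force: 50.0
```

Request:
send_rows --moves '[{"slide": [0.01,-0.18,0],"turn": 0,"gripper": 0},{"slide": [0.02,-0.36,0],"turn": 0,"gripper": 0},{"slide": [0.03,-0.54,0],"turn": 0,"gripper": 0},{"slide": [0.04,-0.72,0],"turn": 0,"gripper": 0},{"slide": [0.051,-0.9,0],"turn": 0,"gripper": 0}]'

```text
time_s: 25.37
tcp_pos: [0.4937, -0.1407, 0.1419]
eef_rot: [-180.0, 0.0, -8.3]
contact_force: [0.5, 0.3, -1.8]
gripper_width: 0.0173
gripper_force: 50.0
```

Request:
send_rows --moves '[{"slide": [0.01,-0.18,0],"turn": 0,"gripper": 0},{"slide": [0.02,-0.36,0],"turn": 0,"gripper": 0},{"slide": [0.03,-0.54,0],"turn": 0,"gripper": 0},{"slide": [0.04,-0.72,0],"turn": 0,"gripper": 0},{"slide": [0.051,-0.9,0],"turn": 0,"gripper": 0}]'

```text
time_s: 25.78
tcp_pos: [0.5207, -0.0083, 0.1419]
eef_rot: [-180.0, 0.0, -8.3]
contact_force: [-0.2, -0.7, -2.1]
gripper_width: 0.018
gripper_force: 50.0
```

Request:
send_rows --moves '[{"slide": [0.01,-0.22,0],"turn": 0,"gripper": 0},{"slide": [0.02,-0.45,0],"turn": 0,"gripper": 0},{"slide": [0.03,-0.65,0],"turn": 0,"gripper": 0},{"slide": [0.04,-0.82,0],"turn": 0,"gripper": 0},{"slide": [0.051,-0.9,0],"turn": 0,"gripper": 0}]'

```text
time_s: 26.2
tcp_pos: [0.5482, 0.1256, 0.1418]
eef_rot: [-180.0, 0.0, -8.2]
contact_force: [0.2, 0.1, -1.3]
gripper_width: 0.0176
gripper_force: 50.0
```

Request:
send_rows --moves '[{"slide": [0,0,0],"turn": 0,"gripper": 0},{"slide": [0,0,0.1],"turn": 0,"gripper": 0},{"slide": [0,0,0.25],"turn": 0,"gripper": 0},{"slide": [0,0,0.35],"turn": 0,"gripper": 0},{"slide": [0,0,0.4],"turn": 0,"gripper": 0}]'

```text
time_s: 26.62
tcp_pos: [0.5463, 0.1213, 0.08]
eef_rot: [179.9, 0.2, -8.3]
contact_force: [-1.5, -0.1, -1.7]
gripper_width: 0.0176
gripper_force: 50.0
```

Request:
send_rows --moves '[{"slide": [0,0,0],"turn": 0,"gripper": 0},{"slide": [0,0,0],"turn": 0,"gripper": 0},{"slide": [0,0,0],"turn": 0,"gripper": 0},{"slide": [0,0,0],"turn": 0,"gripper": 0},{"slide": [0,0,0],"turn": 0,"gripper": 0}]'

```text
time_s: 27.03
tcp_pos: [0.5486, 0.123, 0.0834]
eef_rot: [-179.9, -0.1, -8.3]
contact_force: [0.5, -0.0, -1.6]
gripper_width: 0.0176
gripper_force: 50.0
```

Request:
send_rows --moves '[{"slide": [0,0,0.02],"turn": 0,"gripper": 0},{"slide": [0,0,0.045],"turn": 0,"gripper": 0},{"slide": [0,0,0.07],"turn": 0,"gripper": 0},{"slide": [0,0,0.085],"turn": 0,"gripper": 0},{"slide": [0,0,0.09],"turn": 0,"gripper": 0}]'

```text
time_s: 27.45
tcp_pos: [0.5476, 0.1226, 0.0682]
eef_rot: [180.0, 0.1, -8.3]
contact_force: [0.3, 0.5, -1.2]
gripper_width: 0.0174
gripper_force: 50.0
```

Request:
send_rows --moves '[{"slide": [0,0,0],"turn": 0,"gripper": 0},{"slide": [0,0,0.005],"turn": 0,"gripper": 0},{"slide": [0,0,0.01],"turn": 0,"gripper": 0},{"slide": [0,0,0.013],"turn": 0,"gripper": 0},{"slide": [0,0,0.013],"turn": 0,"gripper": 0}]'

```text
time_s: 27.87
tcp_pos: [0.548, 0.1228, 0.0669]
eef_rot: [-180.0, 0.0, -8.3]
contact_force: [-0.1, -0.2, -1.8]
gripper_width: 0.0175
gripper_force: 50.0
```

Request:
send_rows --moves '[{"slide": [0,0,0],"turn": 0,"gripper": 0},{"slide": [0,0,0.005],"turn": 0,"gripper": 0},{"slide": [0,0,0.01],"turn": 0,"gripper": 0},{"slide": [0,0,0.013],"turn": 0,"gripper": 0},{"slide": [0,0,0.013],"turn": 0,"gripper": 0}]'

```text
time_s: 28.28
tcp_pos: [0.5481, 0.1228, 0.065]
eef_rot: [180.0, -0.0, -8.3]
contact_force: [-0.1, -0.7, -1.7]
gripper_width: 0.0175
gripper_force: 50.0
```

Request:
send_rows --moves '[{"slide": [0,0,0],"turn": 0,"gripper": 0},{"slide": [0,0,0.005],"turn": 0,"gripper": 0},{"slide": [0,0,0.01],"turn": 0,"gripper": 0},{"slide": [0,0,0.01],"turn": 0,"gripper": 0},{"slide": [0,0,0.01],"turn": 0,"gripper": 0}]'

```text
time_s: 28.7
tcp_pos: [0.5486, 0.1229, 0.064]
eef_rot: [-180.0, -0.1, -8.3]
contact_force: [0.5, -1.1, 4.4]
gripper_width: 0.018
gripper_force: 50.0
```

Request:
send_rows --moves '[{"slide": [0,0,0],"turn": 0,"gripper": 0},{"slide": [0,0,0.005],"turn": 0,"gripper": 0},{"slide": [0,0,0.01],"turn": 0,"gripper": 0},{"slide": [0,0,0.01],"turn": 0,"gripper": 0},{"slide": [0,0,0.01],"turn": 0,"gripper": 0}]'

```text
time_s: 29.12
tcp_pos: [0.5491, 0.123, 0.0633]
eef_rot: [-180.0, -0.1, -8.2]
contact_force: [-0.4, -1.4, 11.6]
gripper_width: 0.0178
gripper_force: 50.0
```

Request:
send_rows --moves '[{"slide": [0,0,0],"turn": 0,"gripper": 0},{"slide": [0,0,0.004],"turn": 0,"gripper": 0},{"slide": [0,0,0.007],"turn": 0,"gripper": 0},{"slide": [0,0,0.007],"turn": 0,"gripper": 0},{"slide": [0,0,0.007],"turn": 0,"gripper": 0}]'

```text
time_s: 29.53
tcp_pos: [0.5496, 0.1231, 0.063]
eef_rot: [-180.0, -0.2, -8.2]
contact_force: [0.1, -3.0, 15.5]
gripper_width: 0.0175
gripper_force: 50.0
```

The chip's top edge meets the sole at z ≈ 0.0315, so it stands on the tray floor. I'll ease the pressure and drag it off the wall.

Request:
send_rows --moves '[{"slide": [0,0,-0.01],"turn": 0,"gripper": 0},{"slide": [0,-0.03,-0.01],"turn": 0,"gripper": 0},{"slide": [0,-0.06,-0.01],"turn": 0,"gripper": 0},{"slide": [0,-0.09,-0.01],"turn": 0,"gripper": 0},{"slide": [0,-0.12,-0.01],"turn": 0,"gripper": 0}]'

```text
time_s: 29.95
tcp_pos: [0.5537, 0.1411, 0.0658]
eef_rot: [-179.9, -0.3, -8.2]
contact_force: [1.5, -3.7, 23.0]
gripper_width: 0.0173
gripper_force: 50.2
```

Request:
send_rows --moves '[{"slide": [0,-0.03,0],"turn": 0,"gripper": 0},{"slide": [0,-0.06,0],"turn": 0,"gripper": 0},{"slide": [0,-0.09,0],"turn": 0,"gripper": 0},{"slide": [0,-0.12,0],"turn": 0,"gripper": 0},{"slide": [0,-0.12,0],"turn": 0,"gripper": 0}]'

```text
time_s: 30.37
tcp_pos: [0.5529, 0.1592, 0.0621]
eef_rot: [-180.0, 0.0, -8.3]
contact_force: [-0.4, 0.5, -1.5]
gripper_width: 0.0179
gripper_force: 50.0
```

Request:
send_rows --moves '[{"slide": [0,0,-0.05],"turn": 0,"gripper": 0},{"slide": [0,0,-0.15],"turn": 0,"gripper": 0},{"slide": [0,0,-0.3],"turn": 0,"gripper": 0},{"slide": [0,0,-0.45],"turn": 0,"gripper": 0},{"slide": [0,0,-0.53],"turn": 0,"gripper": 0}]'

```text
time_s: 30.78
tcp_pos: [0.5535, 0.1582, 0.1441]
eef_rot: [-180.0, -0.0, -8.3]
contact_force: [0.6, 0.8, -1.7]
gripper_width: 0.0172
gripper_force: 50.0
```

Request:
send_rows --moves '[{"slide": [0,0.15,0],"turn": 0,"gripper": 0},{"slide": [0,0.35,0],"turn": 0,"gripper": 0},{"slide": [0,0.55,0],"turn": 0,"gripper": 0},{"slide": [0,0.75,0],"turn": 0,"gripper": 0},{"slide": [0,0.9,0],"turn": 0,"gripper": 0}]'

```text
time_s: 31.2
tcp_pos: [0.5321, 0.0226, 0.1416]
eef_rot: [180.0, 0.1, -8.3]
contact_force: [-0.3, -0.1, -1.4]
gripper_width: 0.0177
gripper_force: 50.0
```

```bash
python3 m.py v3; python3 -c "
from h import *
print(get_state()['tcp_pos'],get_state()['eef_rot'])"
```

```text
[0.0483, -0.0362, 0.0191] 0.91
[-0.0395, -0.028, 0.0128] 0.89
[0.0057, -0.04, 0.0179] 0.79
[0.0271, -0.0341, 0.0109] 0.72
[-0.0168, -0.0287, 0.0113] 0.58
blob [134, 116, 38, 61, 1061] [153.8 147.9]
blob [137, 180, 29, 17, 376] [150.9 188.2]
blob [145, 200, 22, 18, 292] [156.3 207.9]
lean expected px [167.  196.9] scale px/mm 0.8789929023654401
[0.53191351 0.02172122 0.14158264] [ 1.79945743e+02  1.27315193e-01 -8.45093107e+00]
```

All five chips now read y between -0.028 and -0.040 and at most 0.019 high in the tray frame. I'll put the scraper back.

Request:
send_rows --moves '[{"slide": [-0.01,0.15,0],"turn": 0,"gripper": 0},{"slide": [-0.02,0.36,0],"turn": 0,"gripper": 0},{"slide": [-0.04,0.57,0],"turn": 0,"gripper": 0},{"slide": [-0.06,0.78,0],"turn": 0,"gripper": 0},{"slide": [-0.068,0.973,0],"turn": 0,"gripper": 0}]'

```text
time_s: 31.72
tcp_pos: [0.5014, -0.1192, 0.1417]
eef_rot: [180.0, 0.1, -8.3]
contact_force: [-0.3, -0.7, -2.4]
gripper_width: 0.0176
gripper_force: 50.0
```

Request:
send_rows --moves '[{"slide": [-0.01,0.19,0],"turn": 0,"gripper": 0},{"slide": [-0.02,0.38,0],"turn": 0,"gripper": 0},{"slide": [-0.04,0.58,0],"turn": 0,"gripper": 0},{"slide": [-0.06,0.78,0],"turn": 0,"gripper": 0},{"slide": [-0.068,0.973,0],"turn": 0,"gripper": 0}]'

```text
time_s: 32.13
tcp_pos: [0.4705, -0.2621, 0.1417]
eef_rot: [-180.0, 0.1, -8.3]
contact_force: [0.4, -0.2, -2.0]
gripper_width: 0.0182
gripper_force: 50.0
```

Request:
send_rows --moves '[{"slide": [-0.01,0.22,0],"turn": 0,"gripper": 0},{"slide": [-0.03,0.45,0],"turn": 0,"gripper": 0},{"slide": [-0.05,0.67,0],"turn": 0,"gripper": 0},{"slide": [-0.06,0.87,0],"turn": 0,"gripper": 0},{"slide": [-0.068,0.973,0],"turn": 0,"gripper": 0}]'

```text
time_s: 32.55
tcp_pos: [0.4393, -0.4064, 0.1413]
eef_rot: [-180.0, 0.1, -8.4]
contact_force: [0.9, 0.3, -0.9]
gripper_width: 0.0176
gripper_force: 50.0
```

Request:
send_rows --moves '[{"slide": [0,0,0.1],"turn": 0,"gripper": 0},{"slide": [0,0,0.28],"turn": 0,"gripper": 0},{"slide": [0,0,0.46],"turn": 0,"gripper": 0},{"slide": [0,0,0.58],"turn": 0,"gripper": 0},{"slide": [0,0,0.64],"turn": 0,"gripper": 0}]'

```text
time_s: 32.97
tcp_pos: [0.4386, -0.4028, 0.0428]
eef_rot: [-179.9, 0.3, -8.3]
contact_force: [0.2, -0.4, -2.4]
gripper_width: 0.0171
gripper_force: 50.0
```

Request:
send_rows --moves '[{"slide": [0,0,0.01],"turn": 0,"gripper": 0},{"slide": [0,0,0.02],"turn": 0,"gripper": 0},{"slide": [0,0,0.03],"turn": 0,"gripper": 0},{"slide": [0,0,0.03],"turn": 0,"gripper": 0},{"slide": [0,0,0.03],"turn": 0,"gripper": 0}]'

```text
time_s: 33.38
tcp_pos: [0.4412, -0.4043, 0.0426]
eef_rot: [180.0, -0.1, -8.3]
contact_force: [-0.4, -0.4, -1.3]
gripper_width: 0.0174
gripper_force: 50.0
```

Still about 4 mm up, so I'll lower it gently.

Request:
send_rows --moves '[{"slide": [0,0,0.008],"turn": 0,"gripper": 0},{"slide": [0,0,0.016],"turn": 0,"gripper": 0},{"slide": [0,0,0.02],"turn": 0,"gripper": 0},{"slide": [0,0,0.02],"turn": 0,"gripper": 0},{"slide": [0,0,0.02],"turn": 0,"gripper": 0}]'

```text
time_s: 33.8
tcp_pos: [0.4405, -0.404, 0.0385]
eef_rot: [180.0, 0.0, -8.3]
contact_force: [-0.6, -0.1, -0.8]
gripper_width: 0.0174
gripper_force: 50.0
```

Request:
send_rows --moves '[{"slide": [0,0,0.004],"turn": 0,"gripper": 0},{"slide": [0,0,0.008],"turn": 0,"gripper": 0},{"slide": [0,0,0.01],"turn": 0,"gripper": 0},{"slide": [0,0,0.01],"turn": 0,"gripper": 0},{"slide": [0,0,0.01],"turn": 0,"gripper": 0}]'

```text
time_s: 34.22
tcp_pos: [0.4404, -0.4042, 0.0375]
eef_rot: [180.0, -0.0, -8.3]
contact_force: [-3.5, 1.2, 5.4]
gripper_width: 0.0174
gripper_force: 50.0
```

Request:
send_rows --moves '[{"slide": [0,0,0],"turn": 0,"gripper": 0.25},{"slide": [0,0,0],"turn": 0,"gripper": 0.35},{"slide": [0,0,0],"turn": 0,"gripper": 0.5},{"slide": [0,0,0],"turn": 0,"gripper": 0.8},{"slide": [0,0,0],"turn": 0,"gripper": 0.8}]'

```text
time_s: 34.63
tcp_pos: [0.4407, -0.404, 0.0368]
eef_rot: [-180.0, -0.0, -8.3]
contact_force: [0.5, -0.3, -0.3]
gripper_width: 0.0428
gripper_force: 0.0
```

Request:
send_rows --moves '[{"slide": [0,0,0],"turn": 0,"gripper": 0.8},{"slide": [0,0,0],"turn": 0,"gripper": 0.8},{"slide": [0,0,0],"turn": 0,"gripper": 0.8},{"slide": [0,0,0],"turn": 0,"gripper": 0.8},{"slide": [0,0,0],"turn": 0,"gripper": 0.8}]'

```text
time_s: 35.05
tcp_pos: [0.4406, -0.4041, 0.037]
eef_rot: [180.0, -0.0, -8.3]
contact_force: [-0.5, -0.6, -0.1]
gripper_width: 0.0694
gripper_force: 0.0
```

Request:
send_rows --moves '[{"slide": [0,0,-0.1],"turn": 0,"gripper": 0.8},{"slide": [0,0,-0.3],"turn": 0,"gripper": 0.8},{"slide": [0,0,-0.55],"turn": 0,"gripper": 0.8},{"slide": [0,0,-0.8],"turn": 0,"gripper": 0.8},{"slide": [0,0,-1],"turn": 0,"gripper": 0.8}]'

```text
time_s: 35.47
tcp_pos: [0.4409, -0.4044, 0.19]
eef_rot: [179.9, -0.1, -8.3]
contact_force: [2.1, -0.2, 0.5]
gripper_width: 0.0703
gripper_force: 0.0
```

Request:
send_rows --moves '[{"slide": [-0.02,-0.2,0],"turn": 0,"gripper": 0.5},{"slide": [-0.04,-0.4,0],"turn": 0,"gripper": 0.3},{"slide": [-0.06,-0.6,0],"turn": 0,"gripper": 0},{"slide": [-0.09,-0.8,0],"turn": 0,"gripper": 0},{"slide": [-0.11,-0.99,0],"turn": 0,"gripper": 0}]'

```text
time_s: 35.88
tcp_pos: [0.4451, -0.2534, 0.1871]
eef_rot: [-180.0, -0.0, -8.3]
contact_force: [0.9, -0.7, -0.1]
gripper_width: 0.0424
gripper_force: 0.0
```

Request:
send_rows --moves '[{"slide": [-0.02,-0.2,0],"turn": 0,"gripper": 0},{"slide": [-0.04,-0.4,0],"turn": 0,"gripper": 0},{"slide": [-0.06,-0.6,0],"turn": 0,"gripper": 0},{"slide": [-0.09,-0.8,0],"turn": 0,"gripper": 0},{"slide": [-0.11,-0.99,0],"turn": 0,"gripper": 0}]'

```text
time_s: 36.3
tcp_pos: [0.4502, -0.1039, 0.1872]
eef_rot: [-180.0, -0.0, -8.3]
contact_force: [-0.1, -0.4, 0.5]
gripper_width: 0.009
gripper_force: 0.0
```

Request:
send_rows --moves '[{"slide": [-0.02,-0.2,0],"turn": 0,"gripper": 0},{"slide": [-0.04,-0.4,0],"turn": 0,"gripper": 0},{"slide": [-0.06,-0.6,0],"turn": 0,"gripper": 0},{"slide": [-0.09,-0.8,0],"turn": 0,"gripper": 0},{"slide": [-0.11,-0.99,0],"turn": 0,"gripper": 0}]'

```text
time_s: 36.72
tcp_pos: [0.4553, 0.0455, 0.1873]
eef_rot: [-180.0, -0.0, -8.3]
contact_force: [0.5, 0.0, -0.0]
gripper_width: 0.0005
gripper_force: 0.0
```

Request:
send_rows --moves '[{"slide": [-0.02,-0.2,0],"turn": 0,"gripper": 0},{"slide": [-0.04,-0.4,0],"turn": 0,"gripper": 0},{"slide": [-0.06,-0.6,0],"turn": 0,"gripper": 0},{"slide": [-0.09,-0.8,0],"turn": 0,"gripper": 0},{"slide": [-0.11,-0.99,0],"turn": 0,"gripper": 0}]'

```text
time_s: 37.13
tcp_pos: [0.4603, 0.1949, 0.1872]
eef_rot: [-180.0, -0.0, -8.3]
contact_force: [0.3, 0.3, -0.8]
gripper_width: 0.0003
gripper_force: 0.0
```

```bash
python3 - <<'E'
from h import *
C={n:cap(n,n+'9.png') for n in('top','scene','wrist')}
print(get_state()['tcp_pos'],get_state()['eef_rot'],C['wrist']['origin'])
for cam in C:
  for n in('scraper','start_top','control'):print(cam,n,[(np.round(r['location'],3).tolist(),round(r['p'],2)) for r in optics.look_for(cam,n)[:3]])
# dark button blob near expectation, in each fixed view
P=[.512,.389,.055]
for cam in('top','scene'):
    c=C[cam];u,v=px(c,P).round().astype(int);g=c['img'][v-8:v+9,u-8:u+9].max(2);print(cam,u,v)
    L,lab,st,ce=cv2.connectedComponentsWithStats((g<75).astype(np.uint8))
    print([(st[k].tolist(),(ce[k]+[u-8,v-8]).round(1).tolist()) for k in range(1,L) if st[k,4]>8])
# chips in the fixed views
g=C['top']
E
```

```text
[0.46055234 0.19491957 0.18673806] [ 1.79986183e+02  1.16379776e-02 -8.12053326e+00] [0.53383506 0.18591818 0.36760701]
top scraper [([0.224, -0.321, 0.021], 0.88), ([0.434, -0.399, 0.029], 0.8), ([0.3, -0.557, 0.022], 0.72)]
top start_top []
top control [([0.472, 0.392, 0.034], 0.68), ([0.427, -0.402, 0.008], 0.34)]
scene scraper [([0.317, -0.571, 0.023], 0.76), ([0.462, -0.4, 0.031], 0.64), ([0.249, -0.326, 0.021], 0.56)]
scene start_top [([0.521, -0.204, 0.042], 0.67), ([0.516, 0.393, 0.058], 0.52)]
scene control [([0.512, 0.383, 0.034], 0.82)]
wrist scraper []
wrist start_top [([0.512, 0.39, 0.054], 0.79), ([0.507, 0.38, 0.038], 0.62)]
wrist control [([0.507, 0.382, 0.036], 0.56)]
top 100 176
[([0, 0, 17, 5, 72], [99.0, 169.7]), ([10, 8, 7, 3, 17], [105.5, 176.8])]
scene 390 163
[([4, 7, 6, 6, 21], [388.1, 164.5])]
```

Request:
send_rows --moves '[{"slide": [0.015,-0.13,0],"turn": 0,"gripper": 0},{"slide": [0.03,-0.27,0],"turn": 0,"gripper": 0},{"slide": [0.045,-0.4,0],"turn": 0,"gripper": 0},{"slide": [0.06,-0.54,0],"turn": 0,"gripper": 0},{"slide": [0.076,-0.67,0],"turn": 0,"gripper": 0}]'

```text
time_s: 38.15
tcp_pos: [0.4868, 0.2923, 0.187]
eef_rot: [-180.0, -0.0, -8.3]
contact_force: [1.3, 0.0, 0.4]
gripper_width: 0.0004
gripper_force: 0.0
```

Request:
send_rows --moves '[{"slide": [0.02,-0.18,0],"turn": 0,"gripper": 0},{"slide": [0.045,-0.4,0],"turn": 0,"gripper": 0},{"slide": [0.065,-0.58,0],"turn": 0,"gripper": 0},{"slide": [0.076,-0.67,0],"turn": 0,"gripper": 0},{"slide": [0.076,-0.67,0],"turn": 0,"gripper": 0}]'

```text
time_s: 38.57
tcp_pos: [0.5127, 0.3914, 0.1858]
eef_rot: [180.0, 0.0, -8.2]
contact_force: [0.6, -0.4, -0.2]
gripper_width: 0.0005
gripper_force: 0.0
```

```bash
python3 - <<'E'
from h import *
c=cap('wrist','w10.png');print(get_state()['tcp_pos'])
for n in('start_top','control'):print(n,[(np.round(r['location'],4).tolist(),round(r['p'],2)) for r in optics.look_for('wrist',n)[:3]])
c2=np.array([.53383506,.18591818,.36760701])
T,S=cap('top'),cap('scene');print('two-view height',tri(T,(99,177),S,(390,164)))
E
```

```text
[0.51213918 0.38985159 0.18593662]
start_top [([0.5144, 0.3934, 0.0549], 0.71)]
control [([0.5147, 0.3956, 0.0374], 0.82)]
two-view height (array([0.51046467, 0.39715677, 0.04134891]), np.float64(0.0021257413409399755))
```

Request:
send_rows --moves '[{"slide": [0,-0.01,0.2],"turn": 0,"gripper": 0},{"slide": [0,-0.01,0.4],"turn": 0,"gripper": 0},{"slide": [0,-0.01,0.6],"turn": 0,"gripper": 0},{"slide": [0,-0.01,0.75],"turn": 0,"gripper": 0},{"slide": [0,-0.01,0.8],"turn": 0,"gripper": 0}]'

```text
time_s: 39.23
tcp_pos: [0.5107, 0.3878, 0.0637]
eef_rot: [179.8, 0.2, -8.4]
contact_force: [-0.2, -0.3, -0.4]
gripper_width: 0.0
gripper_force: 0.0
```

Request:
send_rows --moves '[{"slide": [0,0,0],"turn": 0,"gripper": 0},{"slide": [0,0,0.02],"turn": 0,"gripper": 0},{"slide": [0,0,0.04],"turn": 0,"gripper": 0},{"slide": [0,0,0.06],"turn": 0,"gripper": 0},{"slide": [0,0,0.06],"turn": 0,"gripper": 0}]'

```text
time_s: 39.65
tcp_pos: [0.5125, 0.3906, 0.0586]
eef_rot: [-179.9, -0.0, -8.3]
contact_force: [-0.8, 0.6, 0.1]
gripper_width: 0.0003
gripper_force: 0.0
```

Request:
send_rows --moves '[{"slide": [0,0,0.01],"turn": 0,"gripper": 0},{"slide": [0,0,0.02],"turn": 0,"gripper": 0},{"slide": [0,0,0.03],"turn": 0,"gripper": 0},{"slide": [0,0,0.04],"turn": 0,"gripper": 0},{"slide": [0,0,0.04],"turn": 0,"gripper": 0}]'

```text
time_s: 40.07
tcp_pos: [0.5122, 0.3902, 0.0516]
eef_rot: [180.0, 0.0, -8.3]
contact_force: [-0.4, 0.2, 0.0]
gripper_width: 0.0005
gripper_force: 0.0
```

Request:
send_rows --moves '[{"slide": [0,0,0.005],"turn": 0,"gripper": 0},{"slide": [0,0,0.01],"turn": 0,"gripper": 0},{"slide": [0,0,0.013],"turn": 0,"gripper": 0},{"slide": [0,0,0.013],"turn": 0,"gripper": 0},{"slide": [0,0,0.013],"turn": 0,"gripper": 0}]'

```text
time_s: 40.48
tcp_pos: [0.5124, 0.3904, 0.05]
eef_rot: [180.0, 0.0, -8.3]
contact_force: [0.2, 0.3, 0.3]
gripper_width: 0.0004
gripper_force: 0.0
```

Request:
send_rows --moves '[{"slide": [0,0,0.005],"turn": 0,"gripper": 0},{"slide": [0,0,0.01],"turn": 0,"gripper": 0},{"slide": [0,0,0.015],"turn": 0,"gripper": 0},{"slide": [0,0,0.02],"turn": 0,"gripper": 0},{"slide": [0,0,0.02],"turn": 0,"gripper": 0}]'

```text
time_s: 40.9
tcp_pos: [0.5123, 0.3903, 0.0468]
eef_rot: [180.0, 0.0, -8.3]
contact_force: [-0.4, 0.1, 0.7]
gripper_width: 0.0003
gripper_force: 0.0
```

Request:
send_rows --moves '[{"slide": [0,0,0.005],"turn": 0,"gripper": 0},{"slide": [0,0,0.01],"turn": 0,"gripper": 0},{"slide": [0,0,0.013],"turn": 0,"gripper": 0},{"slide": [0,0,0.013],"turn": 0,"gripper": 0},{"slide": [0,0,0.013],"turn": 0,"gripper": 0}]'

```text
time_s: 41.32
tcp_pos: [0.5124, 0.3904, 0.045]
eef_rot: [180.0, 0.0, -8.3]
contact_force: [0.6, -0.2, 0.0]
gripper_width: 0.0004
gripper_force: 0.0
```

Request:
send_rows --moves '[{"slide": [0,0,0.005],"turn": 0,"gripper": 0},{"slide": [0,0,0.01],"turn": 0,"gripper": 0},{"slide": [0,0,0.013],"turn": 0,"gripper": 0},{"slide": [0,0,0.013],"turn": 0,"gripper": 0},{"slide": [0,0,0.013],"turn": 0,"gripper": 0}]'

```text
time_s: 41.73
tcp_pos: [0.5123, 0.3903, 0.043]
eef_rot: [180.0, 0.0, -8.3]
contact_force: [-0.4, 0.7, 0.2]
gripper_width: 0.0003
gripper_force: 0.0
```

```bash
python3 - <<'E'
from h import *
T,S=cap('top'),cap('scene');W=cap('wrist','w11.png')
To,So,Wo=[np.array(c['origin']) for c in(T,S,W)]
R_=[(So,[.516,.388,.055]),(So,[.516,.393,.058]),(To,[.509,.39,.057]),(np.array([.53383506,.18591818,.36760701]),[.512,.390,.054]),(np.array([.585,.381,.367]),[.5144,.3934,.0549])]
for cam,o in(('scene',So),('top',To),('wrist',Wo)):
    for n in('start_top','control'):
        d=optics.look_for(cam,n)[:3];print(cam,n,[(np.round(r['location'],4).tolist(),round(r['p'],2)) for r in d])
A=np.zeros((3,3));b=np.zeros(3)
for o,p in R_:
    d=np.array(p)-o;d/=np.linalg.norm(d);M=np.eye(3)-np.outer(d,d);A+=M;b+=M@o
x=np.linalg.solve(A,b);print('LS',x.round(4));
for o,p in R_:
    d=np.array(p)-o;d/=np.linalg.norm(d);print('res mm',((np.eye(3)-np.outer(d,d))@(x-o)*1e3).round(1))
s=get_state();print(s['tcp_pos'],s['contact_force'],s['moment'],Wo)
# initial views (before any motion): dark blobs around the button
t0,s0=cv2.imread('pics/top0.png'),cv2.imread('pics/scene0.png')
for n,i,c,(u0,v0,u1,v1) in(('top',t0,T,(88,160,122,200)),('scene',s0,S,(366,146,408,188))):
    L,lab,st,ce=cv2.connectedComponentsWithStats((i[v0:v1,u0:u1].max(2)<70).astype(np.uint8))
    print(n,[(st[k].tolist(),(ce[k]+[u0,v0]).round(1).tolist()) for k in range(1,L) if st[k,4]>8])
E
```

```text
scene start_top [([0.4548, -0.4145, 0.0056], 0.56)]
scene control [([0.5241, 0.3763, 0.0357], 0.87)]
top start_top []
top control [([0.4783, 0.3838, 0.0333], 0.88)]
wrist start_top [([0.5228, 0.3905, 0.0544], 0.7)]
wrist control [([0.5366, 0.3931, 0.0361], 0.66)]
LS [0.512  0.3945 0.0481]
res mm [-0.3  1.5  1.1]
res mm [-0.3 -3.5 -2. ]
res mm [1.  0.6 0.5]
res mm [0.4 0.5 0.3]
res mm [-0.8  0.8  0.2]
[0.51234455 0.3903996  0.04313034] [-0.20941451  0.2565284  -0.01144011] [-0.03112257 -0.01894234 -0.04960131] [0.58525784 0.37960181 0.22379318]
top [([14, 0, 7, 6, 33], [105.2, 162.5]), ([7, 11, 11, 11, 89], [100.1, 175.8])]
scene [([20, 16, 6, 5, 18], [387.9, 164.6]), ([25, 33, 6, 4, 15], [393.4, 180.5])]
```

```bash
python3 - <<'E'
from h import *
T,S=cap('top'),cap('scene')
for s in((387.9,164.6),(388.5,164),(390,164)):print(tri(T,(100.1,175.8),S,s))
print([atz(T,100.1,175.8,z).round(4).tolist() for z in(.04,.05)],[atz(S,388.5,164.3,z).round(4).tolist() for z in(.04,.05)])
E
```

```text
(array([0.51247857, 0.38955023, 0.0456673 ]), np.float64(0.007048867357575384))
(array([0.51227183, 0.38959291, 0.04841187]), np.float64(0.00479269007112254))
(array([0.51326497, 0.39233414, 0.04743397]), np.float64(0.000317302472816746))
[[0.5149, 0.3956, 0.04], [0.5128, 0.3914, 0.05]] [[0.5092, 0.3915, 0.04], [0.5139, 0.3853, 0.05]]
```

Request:
send_rows --moves '[{"slide": [0,-0.01,0.005],"turn": 0,"gripper": 0},{"slide": [0,-0.015,0.01],"turn": 0,"gripper": 0},{"slide": [0,-0.015,0.013],"turn": 0,"gripper": 0},{"slide": [0,-0.015,0.013],"turn": 0,"gripper": 0},{"slide": [0,-0.015,0.013],"turn": 0,"gripper": 0}]'

```text
time_s: 42.7
tcp_pos: [0.5126, 0.3925, 0.041]
eef_rot: [180.0, 0.0, -8.3]
contact_force: [-0.1, 0.7, 0.3]
gripper_width: 0.0002
gripper_force: 0.0
```

Request:
send_rows --moves '[{"slide": [0,0,0.005],"turn": 0,"gripper": 0},{"slide": [0,0,0.01],"turn": 0,"gripper": 0},{"slide": [0,0,0.013],"turn": 0,"gripper": 0},{"slide": [0,0,0.013],"turn": 0,"gripper": 0},{"slide": [0,0,0.013],"turn": 0,"gripper": 0}]'

```text
time_s: 43.12
tcp_pos: [0.5127, 0.3926, 0.0392]
eef_rot: [180.0, 0.0, -8.3]
contact_force: [-0.1, 0.0, 0.5]
gripper_width: 0.0003
gripper_force: 0.0
```

Request:
send_rows --moves '[{"slide": [0,0,0.005],"turn": 0,"gripper": 0},{"slide": [0,0,0.01],"turn": 0,"gripper": 0},{"slide": [0,0,0.01],"turn": 0,"gripper": 0},{"slide": [0,0,0.01],"turn": 0,"gripper": 0},{"slide": [0,0,0.01],"turn": 0,"gripper": 0}]'

```text
time_s: 43.53
tcp_pos: [0.5127, 0.3926, 0.0377]
eef_rot: [180.0, -0.0, -8.3]
contact_force: [-0.4, -0.9, -0.8]
gripper_width: 0.0003
gripper_force: 0.0
```

```bash
python3 - <<'E'
from h import *
s=get_state();print(s['tcp_pos'],s['contact_force'],s['moment'],s['joint_torque'])
E
```

```text
[0.5127039  0.39260113 0.03768935] [-0.44892583 -0.89063957 -0.75134054] [0.00794213 0.01527211 0.03265578] [-3.47088215e-03 -5.98772836e+01  2.37395900e+01  5.62853426e+00
  6.79765991e-02 -1.75601980e-05]
```

```bash
python3 - <<'E'
from h import *
cam=(np.array([.5852,.3800,.3667]),[164.35,.02,-98.2])
i=cv2.imread('pics/w10.png');g=cv2.cvtColor(i,cv2.COLOR_BGR2GRAY)
P=lambda p:wpx(*cam,p).round(1).tolist()
print('tcp.186',P([.5121,.3898,.186]),'under tcp .047',P([.5127,.3926,.047]),'.037',P([.5127,.3926,.037]),'r +x',P([.5287,.3926,.047]))
u,v=map(int,P([.5127,.3926,.047]))
print(u,v)
for r in range(v-60,v+60,3):print(r,''.join('@%#*+=-:. '[min(9,int(x)//26)] for x in g[r,u-75:u+75:2]))
t=cv2.imread('pics/top0.png')
print('TOP')
for r in range(160,202):print(r,''.join('@%#*+=-:. '[min(9,int(x)//26)]*2 for x in t[r,85:125].max(1)))
E
```

```text
tcp.186 [256.7, 221.8] under tcp .047 [253.7, 173.8] .037 [253.7, 171.8] r +x [251.6, 159.7]
253 173
113 +++++++++++++++++++++++++++++++++++++++++++++++***+++++++++++++++++++++++++
116 ++++++++++++++++++++++++++++++++++++++++**********+++++++++++++++++++++++++
119 ++++++++++++++++++++++++++++++++++++++************+++++++++++++++++++++++++
122 +++++++++++++++++++++++++++++++*#+*#####**********+++++++++++++++++++++++++
125 +++++++++++++++++++++++++++++++*#+*####%**********+++++++++++++++**++++++++
128 +++++++++++++++++++++++++++++++*#*+*####************+**************++++++++
131 ++++++++++++++++++++++++++++++++#*+*#####**************************++++++++
134 ++++++++++++++++++++++++++++++++#*+*#####****++++++++***************+++++++
137 +++++++++++++++++++++++++++++***##+*###*+++=--:::....:**************+++++++
140 +++++++++++++++++++++++*++++++++==-:::................+*************+++++++
143 ++++++++++++++++++++++=--::...........................=*************+++++++
146 +++++++++++++++++++:..................................=**************++++++
149 +++++++++++++++++++-...............
[... 5074 characters left out ...]
**************++++++
194 ======--        --====++++++++++++++++++++++++==::      ..++********++++****++**
195 ======--        ..............::::..                    ..++**********++++++**++
196 --------..      ..................::....::::::::..::::::--**********************
197 ++++------==========================++========++++++++++++++++++++****++========
198 **++==--==--==============================================----------------------
199 **++========----==--------------------------------------------------------------
200 **++--======--------==----------------------------------------------------------
201 ++++--------------------------------------------------==--======================
```

The dark disc lies centred under the fingertips, so only its height was overestimated. I'll go on down in small steps and watch the force.

Request:
send_rows --moves '[{"slide": [0,0,0.005],"turn": 0,"gripper": 0},{"slide": [0,0,0.01],"turn": 0,"gripper": 0},{"slide": [0,0,0.01],"turn": 0,"gripper": 0},{"slide": [0,0,0.01],"turn": 0,"gripper": 0},{"slide": [0,0,0.01],"turn": 0,"gripper": 0}]'

```text
time_s: 43.95
tcp_pos: [0.5127, 0.3926, 0.0362]
eef_rot: [180.0, 0.0, -8.3]
contact_force: [0.1, -0.3, -0.0]
gripper_width: 0.0004
gripper_force: 0.0
```

Request:
send_rows --moves '[{"slide": [0,0,0.005],"turn": 0,"gripper": 0},{"slide": [0,0,0.01],"turn": 0,"gripper": 0},{"slide": [0,0,0.01],"turn": 0,"gripper": 0},{"slide": [0,0,0.01],"turn": 0,"gripper": 0},{"slide": [0,0,0.01],"turn": 0,"gripper": 0}]'

```text
time_s: 44.37
tcp_pos: [0.5128, 0.3927, 0.0349]
eef_rot: [-180.0, -0.0, -8.3]
contact_force: [0.2, 0.2, 2.3]
gripper_width: 0.0002
gripper_force: 0.9
```

Request:
send_rows --moves '[{"slide": [0,0,0.005],"turn": 0,"gripper": 0},{"slide": [0,0,0.01],"turn": 0,"gripper": 0},{"slide": [0,0,0.01],"turn": 0,"gripper": 0},{"slide": [0,0,0.01],"turn": 0,"gripper": 0},{"slide": [0,0,0.01],"turn": 0,"gripper": 0}]'

```text
time_s: 44.78
tcp_pos: [0.5128, 0.3927, 0.0333]
eef_rot: [-180.0, -0.0, -8.3]
contact_force: [-0.4, 0.6, 3.0]
gripper_width: 0.0005
gripper_force: 1.3
```

```bash
python3 - <<'E'
from h import *
s=get_state();print(s['tcp_pos'],s['eef_rot'],s['contact_force'],s['moment'])
E
```

```text
[0.51275459 0.39269351 0.03329051] [-1.79992876e+02 -7.80483363e-03 -8.26391547e+00] [-0.36250125  0.56142137  2.98229497] [-0.0623677   0.04941484  0.00967854]
```

Request:
send_rows --moves '[{"slide": [0,0,0.005],"turn": 0,"gripper": 0},{"slide": [0,0,0.01],"turn": 0,"gripper": 0},{"slide": [0,0,0.015],"turn": 0,"gripper": 0},{"slide": [0,0,0.015],"turn": 0,"gripper": 0},{"slide": [0,0,0.015],"turn": 0,"gripper": 0}]'

```text
time_s: 45.2
tcp_pos: [0.5128, 0.3927, 0.031]
eef_rot: [-180.0, -0.0, -8.3]
contact_force: [-1.3, 0.3, 4.2]
gripper_width: 0.0003
gripper_force: 1.9
```

Request:
send_rows --moves '[{"slide": [0,0,0.005],"turn": 0,"gripper": 0},{"slide": [0,0,0.01],"turn": 0,"gripper": 0},{"slide": [0,0,0.01],"turn": 0,"gripper": 0},{"slide": [0,0,0.01],"turn": 0,"gripper": 0},{"slide": [0,0,0.01],"turn": 0,"gripper": 0}]'

```text
time_s: 45.62
tcp_pos: [0.5128, 0.3927, 0.0296]
eef_rot: [-180.0, -0.0, -8.3]
contact_force: [-0.4, 0.2, 4.2]
gripper_width: 0.0003
gripper_force: 2.2
```

Request:
send_rows --moves '[{"slide": [0,0,0.005],"turn": 0,"gripper": 0},{"slide": [0,0,0.01],"turn": 0,"gripper": 0},{"slide": [0,0,0.01],"turn": 0,"gripper": 0},{"slide": [0,0,0.01],"turn": 0,"gripper": 0},{"slide": [0,0,0.01],"turn": 0,"gripper": 0}]'

```text
time_s: 46.03
tcp_pos: [0.5128, 0.3927, 0.0288]
eef_rot: [-180.0, -0.0, -8.3]
contact_force: [-1.9, -1.1, 10.3]
gripper_width: 0.0004
gripper_force: 5.0
```

Spring contact from 0.035, bottomed at 0.029 with 10 N, so the button is fully down. I'll hold briefly and back away.

Request:
send_rows --moves '[{"slide": [0,0,0.005],"turn": 0,"gripper": 0},{"slide": [0,0,0.005],"turn": 0,"gripper": 0},{"slide": [0,0,0.005],"turn": 0,"gripper": 0},{"slide": [0,0,0.005],"turn": 0,"gripper": 0},{"slide": [0,0,0.005],"turn": 0,"gripper": 0}]'

```text
time_s: 46.45
tcp_pos: [0.5129, 0.3927, 0.0286]
eef_rot: [-180.0, -0.0, -8.2]
contact_force: [-3.6, -2.7, 14.9]
gripper_width: 0.0007
gripper_force: 7.3
```

Request:
send_rows --moves '[{"slide": [0,0,-0.05],"turn": 0,"gripper": 0},{"slide": [0,0,-0.2],"turn": 0,"gripper": 0},{"slide": [0,0,-0.45],"turn": 0,"gripper": 0},{"slide": [0,0,-0.7],"turn": 0,"gripper": 0},{"slide": [0,0,-0.9],"turn": 0,"gripper": 0}]'

```text
time_s: 46.87
tcp_pos: [0.5126, 0.3925, 0.1641]
eef_rot: [180.0, -0.0, -8.3]
contact_force: [1.6, 0.4, 0.0]
gripper_width: 0.0002
gripper_force: 0.0
```

Request:
send_rows --moves '[{"slide": [0,0,-0.2],"turn": 0,"gripper": 0},{"slide": [0,0,-0.3],"turn": 0,"gripper": 0},{"slide": [0,0,-0.3],"turn": 0,"gripper": 0},{"slide": [0,0,-0.3],"turn": 0,"gripper": 0},{"slide": [0,0,-0.3],"turn": 0,"gripper": 0}]'

```text
time_s: 47.28
tcp_pos: [0.512, 0.3921, 0.2058]
eef_rot: [179.9, 0.1, -8.3]
contact_force: [-0.6, 0.1, -0.6]
gripper_width: 0.0005
gripper_force: 0.0
```

```bash
python3 - <<'E'
from h import *
C={n:cap(n) for n in('top','scene','wrist')}
an=np.radians(-8.3);ex=np.array([np.cos(an),np.sin(an)]);ey=np.array([-ex[1],ex[0]]);o=np.array([.5282,-.0165])+.187*ey
for cam in C:
    for r in optics.look_for(cam,'chip0'):
        p=np.array(r['location']);print(cam,'chip',np.round([(p[:2]-o)@ex,(p[:2]-o)@ey,p[2]],3),round(r['p'],2))
    for n in('scraper','start_top','gouge','mallet','jar'):print(cam,n,[(np.round(r['location'],3).tolist(),round(r['p'],2)) for r in optics.look_for(cam,n)[:3]])
s=get_state();print(s['tcp_pos'],s['contact_force'],s['time_s'])
E
```

```text
top chip [-0.019 -0.027  0.015] 0.42
top chip [-0.042 -0.034  0.016] 0.38
top chip [ 0.029 -0.027  0.009] 0.37
top scraper [([0.301, -0.558, 0.023], 0.97), ([0.433, -0.395, 0.03], 0.83), ([0.224, -0.322, 0.022], 0.82)]
top start_top []
top gouge [([0.328, 0.144, 0.022], 0.71)]
top mallet [([0.688, -0.383, 0.062], 0.88)]
top jar [([0.664, 0.377, 0.065], 0.55), ([0.494, -0.199, 0.043], 0.54)]
scene chip [-0.015 -0.028  0.012] 0.59
scene chip [ 0.006 -0.039  0.013] 0.57
scene chip [ 0.031 -0.028  0.017] 0.53
scene chip [-0.043 -0.027  0.015] 0.51
scene chip [ 0.051 -0.032  0.02 ] 0.5
scene scraper [([0.462, -0.4, 0.032], 0.75), ([0.584, 0.137, 0.015], 0.66), ([0.314, -0.57, 0.022], 0.62)]
scene start_top []
scene gouge [([0.333, 0.14, 0.02], 0.52)]
scene mallet [([0.711, -0.382, 0.057], 0.89), ([0.535, 0.146, 0.014], 0.73)]
scene jar [([0.681, 0.375, 0.058], 0.67), ([0.543, -0.025, 0.035], 0.57)]
wrist chip [-0.043 -0.025  0.014] 0.83
wrist chip [ 0.026 -0.028  0.011] 0.82
wrist chip [ 0.007 -0.032  0.023] 0.62
wrist chip [-0.019 -0.023  0.014] 0.59
wrist chip [ 0.048 -0.031  0.019] 0.58
wrist scraper []
wrist start_top [([0.515, 0.392, 0.055], 0.78)]
wrist gouge []
wrist mallet []
wrist jar [([0.67, 0.387, 0.064], 0.56)]
[0.51267725 0.39262284 0.20723226] [0.10501621 0.9166341  0.38427195] 48.3333
```

```bash
python3 -c "
from plant import order
print(order.close_job())"
```

```text
the job is handed in; nothing more can be done
None
```

The job is handed in, with no verdict returned: all five chips measured inside the tray, the scraper stands released on its cork pad, the start button was pressed to its stop and released (its rise was not measured), and the gouge, mallet and jar were not moved.

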